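# Clear the tape roll off the leaning peg and hang the ring spanner there

## Robot

A 6-joint arm with a two-finger parallel gripper is mounted at the origin on the work surface. World frame = base frame: x ahead of the robot, y to its left, z up, the work surface at z = 0. Lengths are in m, angles in rad, forces in N, time in s.
With the tool pointing down it reaches from about 0.35 to 0.975 m from the base axis. Payload 4.9 kg.
Tool frame: the origin (TCP) lies at the very end of the fingers, on their centre line; the grasp point (between the pads) lies 19 mm behind it (ctrl.pinch_z is the distance from the TCP to the grasp point, in m); z points along the fingers, y is the direction in which the jaws open and shut (so a half turn about z gives the same grasp; the last joint's range is limited). The gripper opens to 85 mm and grips with 20 to 120 N. Pads are 22 mm wide; open, the fingers measure 114 mm over their backs; the gripper's body (76 mm by 85 mm) begins 54 mm behind the grasp point. The pads swing forward as they close: fully open they stand 13 mm farther back than shut.
Start: joints at [-0.119, 0.053, 1.613, -0, 1.476, -0.119], TCP at [0.625, 0, 0.231] pointing down, gripper open.
Joint ranges: [-3.01, 3.01], [-1.01, 2.22], [0.06, 2.58], [-1.02, 4.17], [0.09, 2.62], [-3.14, 3.14]. Speed limits (rad/s): [2.57, 2.57, 3.14, 3.14, 3.14, 3.14].

## Interface

Orientations are given as a rotation vector (axis times angle).
In Python, from station import ctrl gives the robot as it stands.
- The arm moves only by the tool carry_out, never from a script. Its argument "series" is a list of rows, each a list of 7 numbers: the shift along the world's x, y, z each as a share of 0.025 m, from -1 to 1, then the turn, a rotation vector about the world's x, y, z each as a share of 0.1 rad, from -1 to 1, then the opening, from 0 (shut) to 1 (fully open). A call has 1 to 12 rows; each row shifts and turns the commanded pose from where the row before left it; what a row does not reach is not made up. A row lasts 1/10 s, in which the tool goes at most 50 mm and 8.59 degrees, less where a joint would pass 70% of its speed; a pose out of reach is approached as far as the arm can. A call with a number of a shift or a turn outside -1 to 1 is refused whole. A call with a gripper value outside its range is refused whole. The fingers move at their own pace and stop on an object; "grip_force" is the grip in N (left out, the last holds). Time passes only in rows, so rows that do not move let the fingers close. It gives the time, the measured TCP pose, the force and the opening at its end, in the units of the state.
- ctrl.get_obs(): the state, without advancing time (a new reading comes with each control period).
- ctrl.get_image(name): name is "scene" or "side" or "wrist"; returns a dict with "frame" (384x512x3 uint8, blue, green, red), "fx", "fy", "cx", "cy" (pixels), "R" (3x3) and "t" (3): a world point X has camera coordinates R X + t; the wrist camera has in their place "hand_eye" (4x4, takes a point from camera to tool coordinates, whose origin is the TCP and whose axes are the flange's). Camera axes: x right, y down, z forward; pixel columns grow to the right and rows downward; lengths in m; the calibration is good to about 2 mm. A picture is of the moment at which its call begins: read the wrist's pose just before it. There is no depth.
- ctrl.finish_job(): hands the job in, once; it reports no verdict.
Trained networks look in a picture, given as the dict that the camera call returned (one of the last four; its "shot" number tells which), for a name from the list of things; names that differ only in an ending like _2 or _b are one class to them, and where a whole thing is asked for, a point or a joint stands for the part that bears it (a point fixed in the world has none). Each returns a list of dicts, best first, with "p" (0 to 1); they miss things now and then, are a little off and sometimes report something else, mostly with a low value. They report only what shows in the picture. A call takes as long as a camera call. They do not tell look-alikes from the thing itself.
- ctrl.trace(picture, name): "mask" (384x512 bool, what is visible of it) and "rect" ([left, top, width, height] as shares, 0 to 1, of the picture: columns of its width, rows of its height, round what is visible of it).
- ctrl.mark_of(picture, name): "position" ([column, row] as shares, 0 to 1, of the picture: columns of its width, rows of its height: a listed point, or the origin of a listed thing).
The state is a dict: "t": time; "q": joint angles; "dq": joint speeds; "effort": joint torques, N m; "tool_pos": TCP position; "tool_rot": TCP orientation; "contact_force": force on the tool from outside, world axes, zero at the start; "wrist_torque": the same for the moment, N m; "opening": finger opening in m.
Only numpy, scipy, OpenCV 4.12 (cv2) and the standard library are available. Lean on these libraries where they do the work, as an engineer would, in place of code of your own. Each camera call takes 0.05 s, during which the arm holds its last target.

## Task

A tape roll has been left on the ring spanner's peg on the sloping tool rack. First slide the roll off and lay it flat in the open tray, then hang the ring spanner on that same peg by the small eye at its handle end, pushed fully home so that it lies flat on the sloping face with its big ring head pointing down the slope. Leave everything else on the bench where it is.

Things in the scene. Friction and masses are not known exactly. Their poses are not given: they have to be found in the camera images.
- face_a: Sloping face (84 mm wide) of the stand whose peg holds the roll, one of three alike, 100 mm apart. Origin on the face, 111 mm up, mid-slot; z: out of the face, 35 deg from vertical, leaning to the robot's left; x: up the slope (face from -156 to 31 mm). Peg along z: 10 mm diameter, 50 mm long, square end, fixed at x = 0 but clamped anywhere in the slot, y = -6 to 6 mm: find where.
- roll: Black tape roll with a cardboard core: outer diameter 54 mm, hole 28 to 30 mm, 24 mm high, 70 g. Origin: on its axis, at the lower face (on the sloping face at the start); z: its axis. It lies on the face, loosely round the peg.
- spanner: Flat steel ring spanner lying on the bench, 10 mm thick, 160 g. Origin: handle middle, underside; x: along the handle to the small eye; z: square to its flat. Handle 18 mm wide, sides parallel, x = -49 to 49 mm. Eye at x = 60 mm: outside 27 mm, hole 12 mm (1 mm clearance all round). Ring head at x = -66 mm: outside 42 mm, hole 23 mm. Both sides alike.
- spanner_eye (a point): Centre of the spanner's small eye hole, at half its thickness (60 mm from the spanner's origin, 5 mm above its underside).
- spanner_head (a point): Centre of the spanner's big ring head, at half its thickness.
- tray: Open grey plastic tray, 150 x 150 mm outside, 32 mm high, walls and floor 4 mm, fixed to the bench. Origin: centre of its underside.
- bottle: Bystander: white bottle, 72 mm diameter, 200 mm high, standing. Origin at the centre of its underside.
- grease: Bystander: tin, 80 mm diameter, 75 mm high. Origin at the centre of its underside.
- plug_1: Bystander: black battery vent plug, 44 mm diameter, 24 mm high. Origin at the centre of its underside.
- plug_2: Bystander: another black battery vent plug, the same.
- screwdriver: Bystander: screwdriver with black handle, 200 mm long, 26 mm high, lying along its x. Origin at its middle, on the underside.
- link: Bystander: flat copper battery link, 108 x 32 x 6 mm, an eye at each end. Origin at its middle, on the underside.
- meter: Bystander: black hand-held meter lying on its back, 160 x 85 x 38 mm. Origin at its middle, on the underside.
Things that resemble listed ones, but are neither listed nor needed, are in the scene too. What is shaped like the roll but blue, orange or red is not meant.

How it is judged:
By the outcome, as a careful person would: the job done as asked, in the order asked, and still so for the second after the job is handed in, with the robot touching nothing.
It also fails if it takes over 69 s, if anything falls off the work surface, if the arm or the gripper's body presses on something with over 40 N, if the wrist force passes 120 N, or if a joint passes its speed limit or range.

## Working session

There is one attempt and no reset: what is moved stays moved. The work goes in short steps, Python scripts to look and compute and a tool call to move; the robot and the scene stay as the last step left them, time stands still between calls to the robot, and variables do not carry over. Pictures are saved under pics/ and viewed, and the job is handed in when it is done.

Besides the shell and the picture viewer there is one more tool, called after "Request:" as a command line: name --pt "numbers of a row" for each row, then --argument value for the rest. carry_out: Moves the arm, as the interface text tells. Shift numbers are shares of 0.025 m and turn numbers shares of 0.1 rad, none past 1 either way. Its arguments: {"type":"object","properties":{"series":{"type":"array"},"grip_force":{"type":"number"}},"required":["series"]}

```bash
ls -la; mkdir -p pics; cat > h.py <<'E'
import numpy as np, cv2
from scipy.spatial.transform import Rotation as R
from station import ctrl
np.set_printoptions(precision=4,suppress=True)
def cam(im,obs=None):
    K=np.array([[im['fx'],0,im['cx']],[0,im['fy'],im['cy']],[0,0,1.]])
    if 'R' in im: return K,np.array(im['R']),np.array(im['t'])
    H=np.array(im['hand_eye']); Rt=R.from_rotvec(obs['tool_rot']).as_matrix()
    Rw=Rt@H[:3,:3]; c=Rt@H[:3,3]+np.array(obs['tool_pos'])
    return K,Rw.T,-Rw.T@c
def proj(C,X):
    K,Rm,t=C; X=np.atleast_2d(X); p=(Rm@X.T).T+t; p=p@K.T; return p[:,:2]/p[:,2:]
def ray(C,px):
    K,Rm,t=C; d=Rm.T@np.linalg.inv(K)@np.array([px[0],px[1],1.]); return -Rm.T@t,d/np.linalg.norm(d)
def atz(C,px,z):
    c,d=ray(C,px); return c+d*(z-c[2])/d[2]
def tri(rays):
    A=np.zeros((3,3));b=np.zeros(3)
    for c,d in rays:
        P=np.eye(3)-np.outer(d,d);A+=P;b+=P@c
    X=np.linalg.solve(A,b); return X,[np.linalg.norm((np.eye(3)-np.outer(d,d))@(X-c)) for c,d in rays]
E
python3 - <<'E'
from h import *
import pickle
o=ctrl.get_obs();print(o)
ims={}
for n in ['scene','side','wrist']:
    im=ctrl.get_image(n);ims[n]=im
    cv2.imwrite(f'pics/{n}0.png',cv2.resize(im['frame'],(800,600),interpolation=cv2.INTER_CUBIC))
    C=cam(im,o);print(n,C[0][0,0],-C[1].T@C[2],C[1][2])
    for nm in (['face_a','roll','spanner','spanner_eye','spanner_head','tray'] ):
        try:print(nm,[(round(d['p'],2),np.round(np.array(d['position'])*[512,384],1)) for d in ctrl.mark_of(im,nm)][:5])
        except Exception as e: print(nm,e)
pickle.dump((o,ims),open('i0.pkl','wb'))
E
```

```text
total 12
drwxr-xr-x  3 agent agent 4096 Dec  5 23:56 .
drwxr-xr-x 23 root  root  4096 Dec  5 23:56 ..
drwxr-xr-x  2 agent agent 4096 Dec  5 23:56 pics
{'t': 0.0, 'q': array([-0.119 ,  0.0533,  1.6143, -0.    ,  1.476 , -0.119 ]), 'dq': array([ 0.0002,  0.0006, -0.0011,  0.0005, -0.0007, -0.0011]), 'effort': array([  0.0003, -39.367 , -37.0176,  -0.0002,   0.0069,  -0.    ]), 'tool_pos': array([0.6244, 0.0001, 0.2301]), 'tool_rot': array([-2.2203, -2.2203,  0.002 ]), 'contact_force': array([ 0.2296, -0.0558, -0.3627]), 'wrist_torque': array([-0.0131,  0.032 , -0.0414]), 'opening': 0.0854149820025087}
scene 392.696361425608 [ 1.104  -0.3277  1.0071] [-0.5088  0.3015 -0.8064]
face_a [(0.86, array([254.1, 207.1]))]
roll [(0.83, array([196.5, 222.2])), (0.73, array([332.9, 214.9])), (0.58, array([259.8, 207.9])), (0.57, array([203.6, 180.6])), (0.51, array([200., 246.]))]
spanner [(0.7, array([336.8, 158.2]))]
spanner_eye [(0.7, array([355.9, 162.4]))]
spanner_head [(0.58, array([319.3, 150.5]))]
tray [(0.81, array([131.1, 244.4])), (0.62, array([112.3, 309.7]))]
side 425.9712091986389 [ 0.0615 -0.7479  1.0106] [ 0.3632  0.5914 -0.72  ]
face_a [(0.83, array([272. , 193.9]))]
roll [(0.81, array([305.5, 253.3])), (0.75, array([214.8, 256.2])), (0.72, array([277.3, 255.5])), (0.72, array([256. , 163.9])), (0.48, array([238.4, 140.8]))]
spanner [(0.48, array([188.2, 165.4])), (0.39, array([375.5, 268.2]))]
spanner_eye [(0.57, array([194.7, 153. ])), (0.15, array([181.6, 194.7]))]
spanner_head [(0.81, array([177. , 170.2])), (0.24, array([189. , 126.7])), (0.23, array([189.4, 162.3]))]
tray [(0.92, array([309.7, 318.5]))]
wrist 339.1260126224268 [0.6238 0.0731 0.3725] [-0.0014 -0.2827 -0.9592]
face_a [(0.94, array([195.4, 228.2]))]
roll [(0.92, array([195.5, 216. ])), (0.83, array([213. , 329.6])), (0.82, array([ 14.6, 237. ])), (0.77, array([144.5, 305.4]))]
spanner []
spanner_eye []
spanner_head []
tray []
```

View pics/scene0.png

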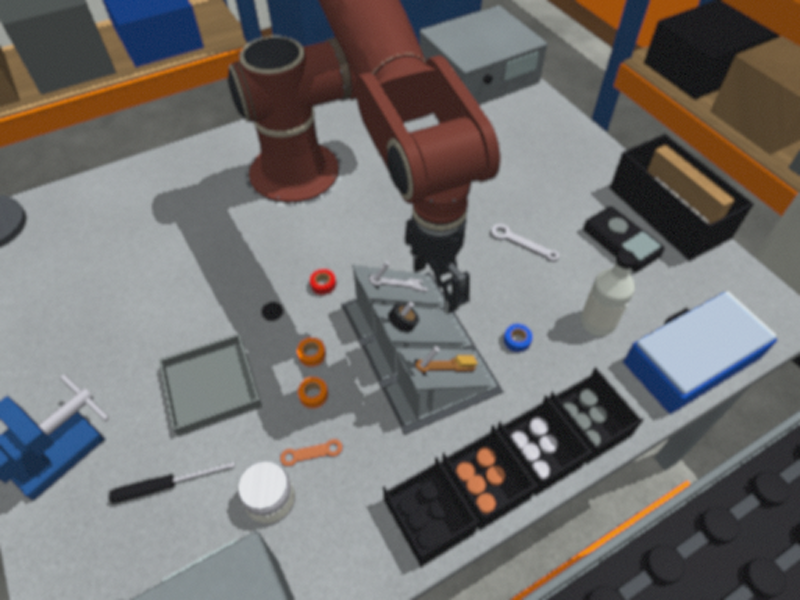

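View pics/side0.png

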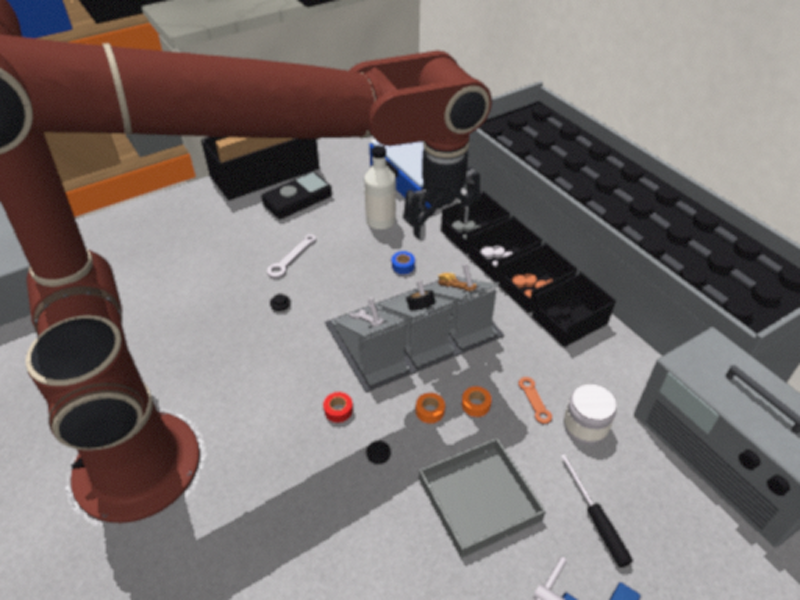

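View pics/wrist0.png

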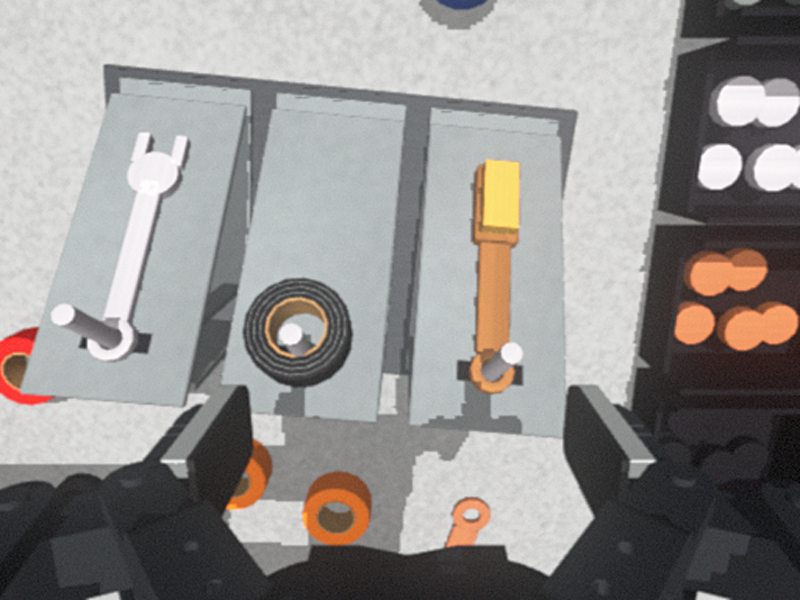

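```bash
python3 - <<'E'
from h import *
import pickle
o,ims=pickle.load(open('i0.pkl','rb'))
C={n:cam(ims[n],o) for n in ims}
def T(name,d):
    X,r=tri([ray(C[k],v) for k,v in d.items()]);print(name,X,np.round(r,4));return X
f=T('face',dict(scene=(254.1,207.1),side=(272,193.9),wrist=(195.4,228.2)))
e=T('eye',dict(scene=(355.9,162.4),side=(194.7,153)))
h=T('head',dict(scene=(319.3,150.5),side=(177,170.2)))
print(np.linalg.norm((e-h)),np.degrees(np.arctan2(*(e-h)[1::-1])))
T('tray',dict(scene=(131.1,244.4),side=(309.7,318.5)))
for n in ['scene','side']:
    print([(round(d['p'],2),np.round(np.array(d['position'])*[512,384],1)) for d in ctrl.mark_of(ims[n],'roll')])
r=T('roll',dict(scene=(259.8,207.9),wrist=(195.5,216)))
# face edges test from wrist: predict face with yaw 0
s,c=np.sin(np.radians(35)),np.cos(np.radians(35))
n=np.array([0,s,c]);x=np.array([0,-c,s]);y=np.cross(n,x);print(y)
for nm in C:
    im=ims[nm]['frame'].copy()
    pts=[f+a*x+b*y for a,b in [(-.156,-.042),(-.156,.042),(.031,.042),(.031,-.042)]]
    p=proj(C[nm],pts);cv2.polylines(im,[np.int32(p)],True,(0,0,255),1)
    p=proj(C[nm],[f,f+.05*n]);cv2.line(im,*[tuple(int(v) for v in q) for q in p],(255,0,255),1)
    u,v=np.int32(proj(C[nm],f)[0]);w=96 if nm!='wrist' else 512
    if nm!='wrist': im=im[v-60:v+60,u-80:u+80]
    cv2.imwrite(f'pics/ov_{nm}.png',cv2.resize(im,(800,600),interpolation=cv2.INTER_CUBIC))
E
```

```text
face [ 0.5711 -0.0376  0.1112] [0.003  0.0021 0.0019]
eye [ 0.5169  0.3879 -0.009 ] [0.0002 0.0002]
head [0.4162 0.3091 0.0079] [0.0073 0.0073]
0.1289406372399319 38.033179262690176
tray [ 0.4578 -0.3764  0.0208] [0.0021 0.0021]
[(0.83, array([196.5, 222.2])), (0.73, array([332.9, 214.9])), (0.58, array([259.8, 207.9])), (0.57, array([203.6, 180.6])), (0.51, array([200., 246.])), (0.2, array([254.5, 204.6]))]
[(0.81, array([305.5, 253.3])), (0.75, array([214.8, 256.2])), (0.72, array([277.3, 255.5])), (0.72, array([256. , 163.9])), (0.48, array([238.4, 140.8])), (0.47, array([267.5, 194.6])), (0.47, array([176.6, 173.2])), (0.44, array([242.2, 289.5])), (0.21, array([337.6, 256.2]))]
roll [ 0.5733 -0.0267  0.1029] [0.0057 0.0057]
[ 1.  0. -0.]
```

View pics/ov_wrist.png

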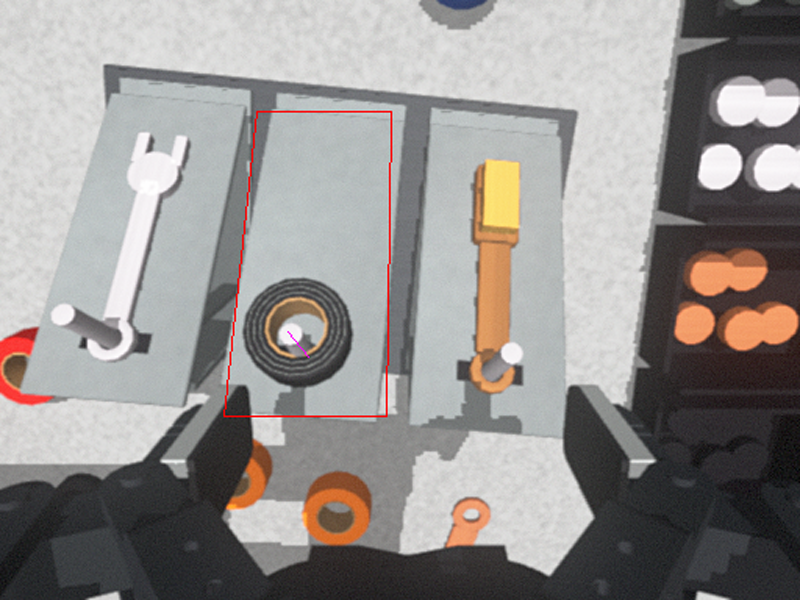

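View pics/ov_scene.png

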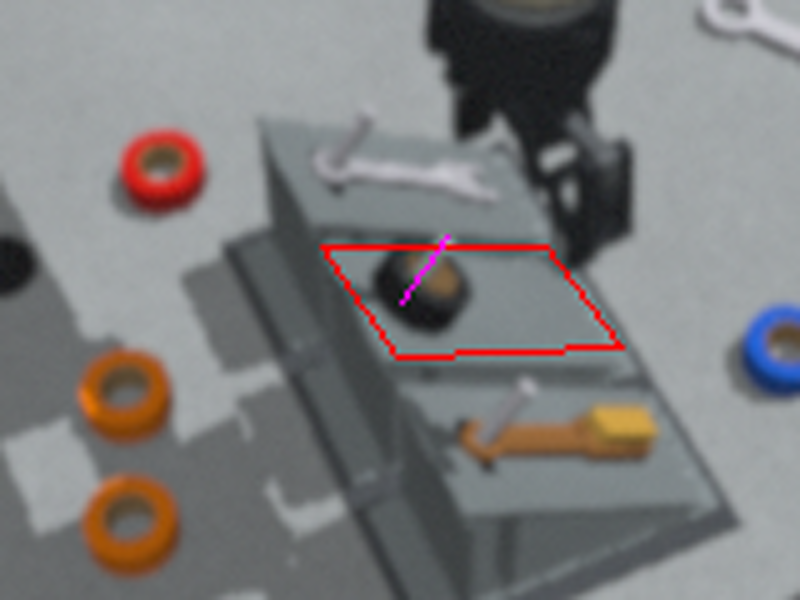

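Request:
carry_out --pt "-0.3 0.28 0.02 -0.87 0 0 1" --pt "-0.3 0.28 0.02 -0.87 0 0 1" --pt "-0.3 0.28 0.02 -0.87 0 0 1" --pt "-0.3 0.28 0.02 -0.87 0 0 1" --pt "-0.3 0.28 0.02 -0.87 0 0 1" --pt "-0.3 0.28 0.02 -0.87 0 0 1" --pt "-0.3 0.28 0.02 -0.87 0 0 1" --pt "0 0 0 0 0 0 1" --pt "0 0 0 0 0 0 1"

```text
t: 2.05
tool_pos: [0.5725, 0.0494, 0.2345]
tool_rot: [1.873, 1.875, -0.588]
contact_force: [0.5, -0.4, 0.9]
opening: 0.0854
```

```bash
python3 - <<'E'
from h import *
import pickle
o=ctrl.get_obs();print(o['tool_pos'],o['tool_rot'],R.from_rotvec(o['tool_rot']).as_matrix()[:,2])
im=ctrl.get_image('wrist')
pickle.dump((o,im),open('w1.pkl','wb'))
cv2.imwrite('pics/w1.png',cv2.resize(im['frame'],(800,600),interpolation=cv2.INTER_CUBIC))
for nm in ['face_a','roll']:
    print(nm,[(round(d['p'],2),np.round(np.array(d['position'])*[512,384],1)) for d in ctrl.mark_of(im,nm)][:5])
E
```

```text
[0.5725 0.0494 0.2345] [ 1.8731  1.8754 -0.5881] [ 0.0003 -0.5713 -0.8207]
face_a [(0.78, array([258.7, 175.4])), (0.25, array([198.5, 249.2]))]
roll [(0.72, array([ 67. , 145.5])), (0.61, array([259.4, 166.7])), (0.6, array([258.1, 206.2]))]
```

View pics/w1.png

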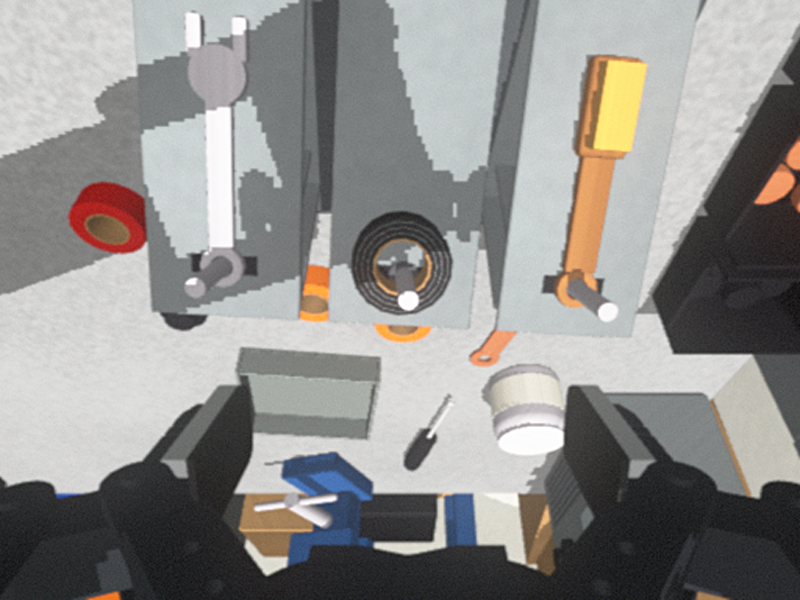

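```bash
cat > fit.py <<'E'
from h import *
import pickle
from scipy.optimize import least_squares
o0,ims=pickle.load(open('i0.pkl','rb'));o1,w1=pickle.load(open('w1.pkl','rb'))
CA=cam(ims['wrist'],o0);CB=cam(w1,o1)
th=np.radians(35);s,c=np.sin(th),np.cos(th)
def fr(ps):
    Rz=R.from_euler('z',ps).as_matrix()
    return Rz@[0,-c,s],Rz@[1,0,0],Rz@[0,s,c]
U,Lo=.031,-.156
obs=[]
# (cam, px800, stand idx offset, fx, fy)
A=[((223,410),0,U,-.042),((377,421),0,U,.042),((25,394),-1,U,-.042),((185,405),-1,U,.042),((411,424),1,U,-.042),((563,437),1,U,.042),
((268,109),0,Lo,-.042),((402,122),0,Lo,.042),((243,106),-1,Lo,.042),((430,122),1,Lo,-.042),((560,137),1,Lo,.042)]
B=[((327,319),0,U,-.042),((469,328),0,U,.042),((152,313),-1,U,-.042),((302,318),-1,U,.042),((495,331),1,U,-.042),((633,337),1,U,.042)]
pA={-1:(65,317),0:(289,334),1:(511,354)}; pB={-1:(194,287),0:(408,299),1:(609,312)}
def res(p,full=False):
    f=p[:3];x,y,n=fr(p[3]);r=[]
    for Cm,L in ((CA,A),(CB,B)):
        X=[f+a*x+(b+.1*k)*y for _,k,a,b in L]; q=proj(Cm,X)*800/512
        r.append(q-np.array([l[0] for l in L]))
    for Cm,P in ((CA,pA),(CB,pB)):
        X=[f+(.1*k+p[5+k])*y+.05*n for k in P]; r.append(proj(Cm,X)*800/512-np.array(list(P.values())))
    return np.concatenate(r).ravel()
if __name__=='__main__':
    sol=least_squares(res,[.571,-.038,.111,-.05,0,0,0],loss='soft_l1',f_scale=2)
    p=sol.x;print(p,np.degrees(p[3]));print(np.round(res(p).reshape(-1,2),1).tolist())
    np.save('rack.npy',p)
    x,y,n=fr(p[3]);print('peg base',p[:3]+p[5]*y,'tip',p[:3]+p[5]*y+.05*n)
    for nm,im,C in (('wa',ims['wrist'],CA),('wb',w1,CB)):
        g=cv2.resize(im['frame'],(800,600))
        for k in (-1,0,1):
            q=proj(C,[p[:3]+a*x+(b+.1*k)*y for a,b in [(U,-.042),(U,.042),(Lo,.042),(Lo,-.042)]])*800/512
            cv2.polylines(g,[np.int32(q)],True,(0,0,255),1)
            b=p[:3]+(.1*k+p[5+k])*y
            for hh in (0,.05):
                q=proj(C,[b+hh*n+.005*(np.cos(t)*x+np.sin(t)*y) for t in np.linspace(0,6.28,24)])*800/512
                cv2.polylines(g,[np.int32(q)],True,(255,0,255),1)
        cv2.imwrite(f'pics/fit_{nm}.png',g)
E
python3 fit.py
```

```text
[ 0.5689 -0.0392  0.1089 -0.0823 -0.0003  0.      0.0005] -4.7141432555522575
[[-6.4, 0.2], [1.8, 1.5], [-4.4, 1.4], [0.4, 2.8], [-1.6, 0.8], [6.1, -0.2], [3.4, -0.1], [2.4, -1.3], [2.9, 0.7], [-0.4, 0.9], [0.9, -2.5], [0.1, 1.6], [-0.5, -0.4], [0.1, -1.1], [-2.4, 1.2], [-0.2, -2.1], [-2.5, -1.3], [-0.7, -0.3], [1.7, 0.6], [2.3, -1.9], [0.8, -0.0], [-2.1, -0.8], [-2.3, -3.2]]
peg base [ 0.5689 -0.0392  0.1089] tip [ 0.5713 -0.0106  0.1499]
```

View pics/fit_wa.png

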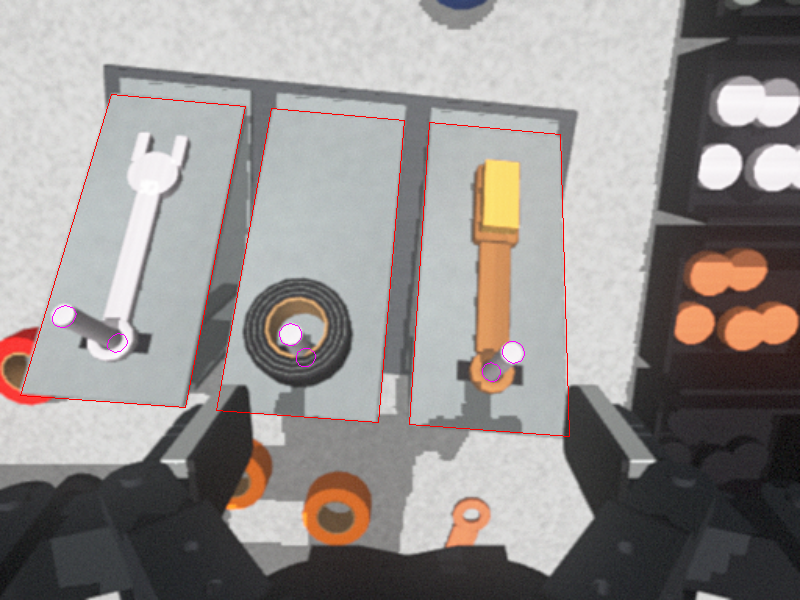

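View pics/fit_wb.png

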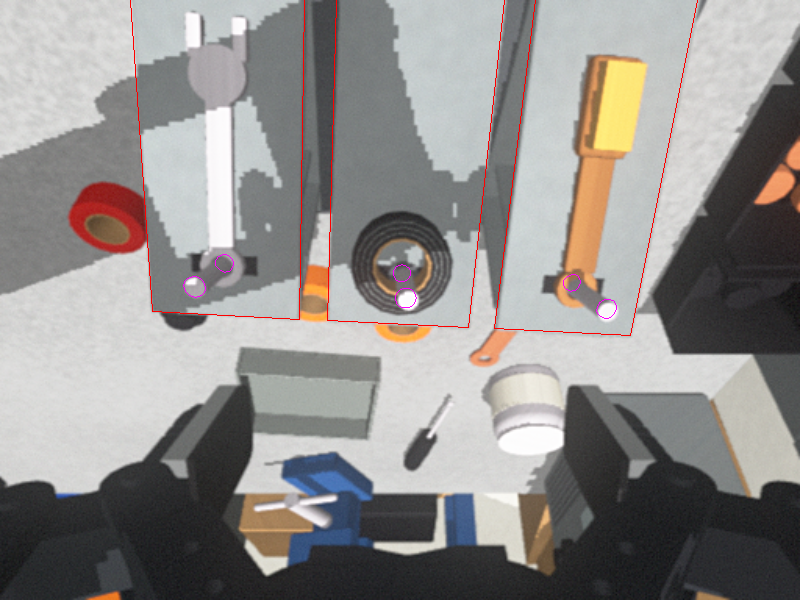

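```bash
python3 - <<'E'
from fit import *
p=np.load('rack.npy');f=p[:3];x,y,n=fr(p[3])
for C,px in ((CB,(402,262)),(CA,(297,326))):
    cc,d=ray(C,np.array(px)*512/800)
    t=((f+.024*n-cc)@n)/(d@n);X=cc+t*d;print((X-f)@x,(X-f)@y)
a,b=[float(v) for v in input().split()] if 0 else (-.0095,0.)
for nm,im,C in (('wa',ims['wrist'],CA),('wb',w1,CB)):
    g=cv2.resize(im['frame'],(800,600))
    for hh,rr in ((0,.027),(.024,.027),(.024,.0145)):
        q=proj(C,[f+a*x+b*y+hh*n+rr*(np.cos(t)*x+np.sin(t)*y) for t in np.linspace(0,6.28,40)])*800/512
        cv2.polylines(g,[np.int32(q)],True,(0,255,255),1)
    u,v=np.int32(q.mean(0));cv2.imwrite(f'pics/roll_{nm}.png',cv2.resize(g[v-90:v+90,u-120:u+120],(640,480)))
a=np.vstack([cv2.imread('pics/roll_wa.png'),cv2.imread('pics/roll_wb.png')]);cv2.imwrite('pics/roll.png',cv2.resize(np.hstack([a[:480],a[480:]]),(800,300)))
E
```

```text
-0.012052627727772174 -0.0016679550401264007
-0.010864291423509084 -0.002552788041183374
```

View pics/roll.png

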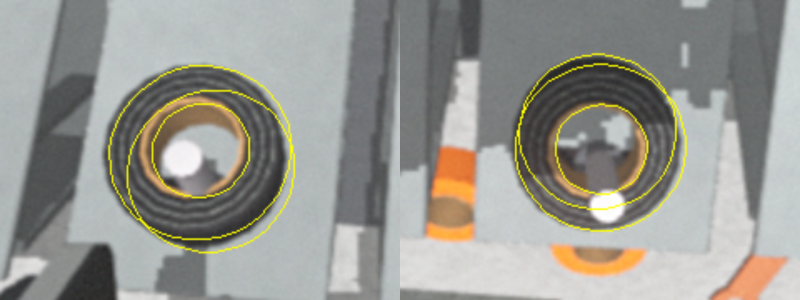

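```bash
cat >> h.py <<'E'
def delta(pos,Rm,o=None):
    o=o or ctrl.get_obs()
    dp=np.array(pos)-o['tool_pos']; dr=(R.from_matrix(Rm)*R.from_rotvec(o['tool_rot']).inv()).as_rotvec()
    print('dp units(.025)',dp/.025,'| dr units(.1)',dr/.1,'| dp',dp); return dp,dr
E
python3 - <<'E'
from fit import *
p=np.load('rack.npy');f=p[:3];x,y,n=fr(p[3])
Rg=np.array([-x,y,-n]).T
for h in (.075,.001):
    delta(f-.011*x-.002*y+h*n,Rg)
print('n',n)
E
```

```text
dp units(.025) [-0.0742 -1.4162 -2.8588] | dr units(.1) [-0.0265  0.0142 -0.8108] | dp [-0.0019 -0.0354 -0.0715]
dp units(.025) [-0.2137 -3.1083 -5.2835] | dr units(.1) [-0.0265  0.0142 -0.8108] | dp [-0.0053 -0.0777 -0.1321]
n [0.0471 0.5716 0.8192]
```

Request:
carry_out --pt "-0.02 -0.35 -0.71 -0.006 0.004 -0.2 1" --pt "-0.02 -0.35 -0.71 -0.006 0.004 -0.2 1" --pt "-0.02 -0.35 -0.71 -0.006 0.004 -0.2 1" --pt "-0.02 -0.36 -0.72 -0.006 0.004 -0.21 1" --pt "-0.035 -0.42 -0.61 0 0 0 1" --pt "-0.035 -0.42 -0.61 0 0 0 1" --pt "-0.035 -0.42 -0.6 0 0 0 1" --pt "-0.035 -0.42 -0.6 0 0 0 1" --pt "0 0 0 0 0 0 1" --pt "0 0 0 0 0 0 1"

```text
t: 3.2
tool_pos: [0.5663, -0.0287, 0.102]
tool_rot: [1.957, 1.804, -0.621]
contact_force: [0.4, -0.7, 0.2]
opening: 0.0853
```

```bash
python3 - <<'E'
from fit import *
p=np.load('rack.npy');f=p[:3];x,y,n=fr(p[3])
o=ctrl.get_obs();d=o['tool_pos']-f;print(d@x,d@y,d@n,o['contact_force'])
delta(f-.011*x-.002*y+.001*n,np.array([-x,y,-n]).T,o)
im=ctrl.get_image('wrist');cv2.imwrite('pics/w2.png',cv2.resize(im['frame'],(800,600)))
E
```

```text
-0.012313890062237431 -0.003368257383501757 0.00013999562250119454 [ 0.4343 -0.7194  0.2179]
dp units(.025) [ 0.0526 -0.0277  0.0583] | dr units(.1) [ 0.0063 -0.0342 -0.0002] | dp [ 0.0013 -0.0007  0.0015]
```

View pics/w2.png

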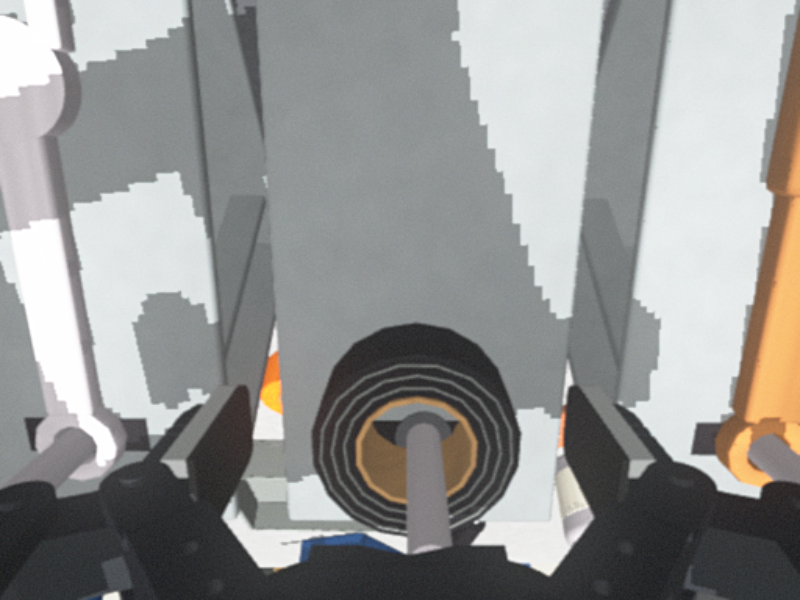

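Request:
carry_out --pt "0 0 0 0 0 0 0.6" --pt "0 0 0 0 0 0 0.5" --pt "0 0 0 0 0 0 0.4" --pt "0 0 0 0 0 0 0.4" --pt "0 0 0 0 0 0 0.4" --pt "0 0 0 0 0 0 0.4" --grip_force 40

```text
t: 3.85
tool_pos: [0.568, -0.0277, 0.1044]
tool_rot: [1.955, 1.804, -0.615]
contact_force: [0.0, 4.4, 6.3]
opening: 0.0531
```

Request:
carry_out --pt "0.02 0.23 0.33 0 0 0 0.4" --pt "0.02 0.23 0.33 0 0 0 0.4" --pt "0.02 0.23 0.33 0 0 0 0.4" --pt "0.02 0.23 0.33 0 0 0 0.4"

```text
t: 4.25
tool_pos: [0.5689, -0.006, 0.1362]
tool_rot: [1.955, 1.803, -0.621]
contact_force: [2.4, -4.7, -1.4]
opening: 0.0534
```

```bash
python3 - <<'E'
from h import *
im=ctrl.get_image('wrist');cv2.imwrite('pics/w3.png',cv2.resize(im['frame'],(800,600)))
E
```

```text
(no output)
```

View pics/w3.png

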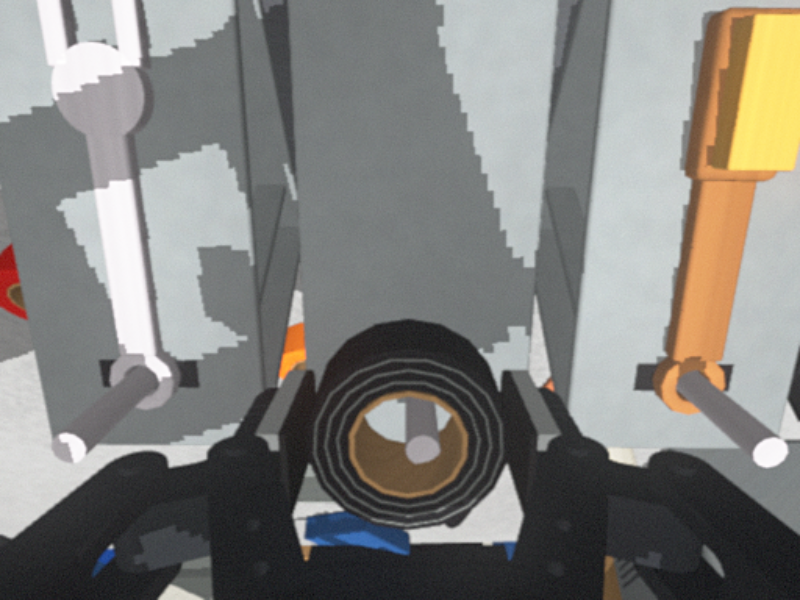

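Request:
carry_out --pt "0.02 0.23 0.33 0 0 0 0.4" --pt "0.03 0.34 0.49 0 0 0 0.4" --pt "0.03 0.34 0.49 0 0 0 0.4" --pt "0 0 0.6 0 0 0 0.4" --pt "0 0 0.8 0 0 0 0.4"

```text
t: 4.8
tool_pos: [0.5704, 0.0179, 0.2043]
tool_rot: [1.955, 1.806, -0.621]
contact_force: [-0.2, -0.5, -1.5]
opening: 0.0529
```

```bash
python3 - <<'E'
from fit import *
C={n:cam(ims[n],o0) for n in ims}
for nm,px in (('scene',(131.1,244.4)),('side',(309.7,318.5))): print(nm,atz(C[nm],px,0.004))
# corners of tray rim (800px) at z=.032
for nm,L in (('scene',[(160,372),(239,337),(260,403),(173,432)]),('side',[(420,474),(498,442),(545,513),(465,552)])):
    P=np.array([atz(C[nm],np.array(q)*.64,.032) for q in L]);print(nm,P.mean(0),P[:,:2].tolist())
P=np.array([atz(CB,np.array(q)*.64,.032) for q in [(238,349),(380,358)]]);print(P)
o=ctrl.get_obs();print(o['tool_pos'],o['contact_force'],o['opening'])
im=ctrl.get_image('wrist');cv2.imwrite('pics/w4.png',cv2.resize(im['frame'],(800,600)))
E
```

```text
scene [ 0.4458 -0.3753  0.004 ]
side [ 0.4652 -0.3722  0.004 ]
scene [ 0.4727 -0.3703  0.032 ] [[0.40421693421830684, -0.4372590121402309], [0.4046080429119002, -0.2867475591065452], [0.5526130388450496, -0.3044709489775047], [0.5295041698224464, -0.45253247686725584]]
side [ 0.4557 -0.3748  0.032 ] [[0.3909836746142756, -0.29313723787836965], [0.537199663862189, -0.3132094714022796], [0.5189864275271034, -0.4545617208160559], [0.375599283856551, -0.4384601468164118]]
[[ 0.4101 -0.2375  0.032 ]
 [ 0.5456 -0.2533  0.032 ]]
[0.5704 0.0179 0.2043] [-0.2315 -0.5182 -1.5103] 0.05290552077024625
```

View pics/w4.png

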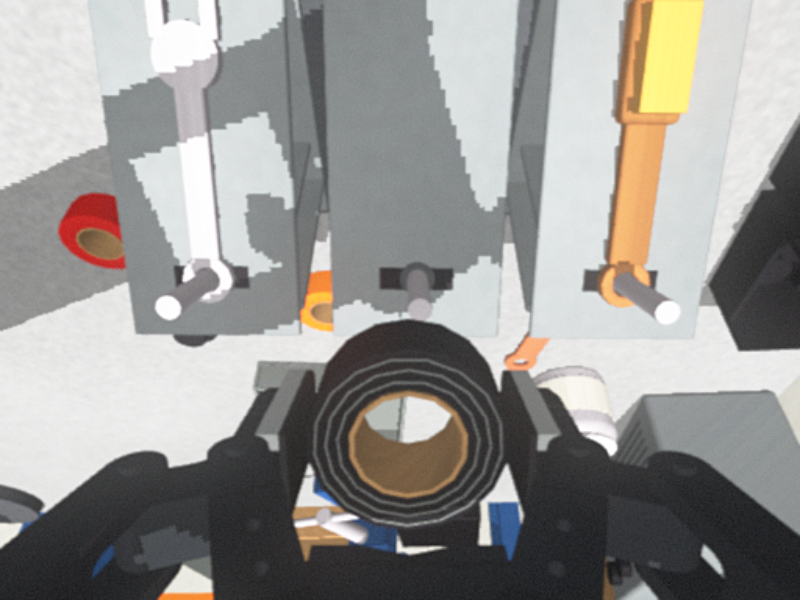

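Request:
carry_out --pt "0 -0.9 0.2 0.76 -0.06 0 0.4" --pt "0 -0.9 0.2 0.76 -0.06 0 0.4" --pt "0 -0.9 0 0.76 -0.06 0 0.4" --pt "0 -0.9 0 0.76 -0.06 0 0.4" --pt "-0.2 -0.9 0 0.76 -0.06 0 0.4" --pt "-0.5 -0.9 0 0.76 -0.06 0 0.4" --pt "-0.6 -0.9 0 0.76 -0.06 0 0.4" --pt "-0.6 -0.9 0 0.76 -0.06 0 0.4" --pt "-0.6 -0.9 0 0 0 0 0.4" --pt "-0.6 -0.9 0 0 0 0 0.4" --pt "-0.6 -0.9 0 0 0 0 0.4" --pt "-0.6 -0.9 0 0 0 0 0.4"

```text
t: 6.05
tool_pos: [0.4626, -0.2538, 0.2147]
tool_rot: [2.308, 2.131, -0.005]
contact_force: [0.4, -1.0, -1.9]
opening: 0.0528
```

```bash
python3 - <<'E'
from fit import *
p=np.load('rack.npy')
Rz=R.from_euler('z',p[3]).as_matrix()
Rd=Rz@np.array([[0,1,0],[1,0,0],[0,0,-1.]])
np.save('Rd.npy',Rd)
delta([.463,-.373,.12],Rd)
E
```

```text
dp units(.025) [ 0.0163 -4.7692 -3.7899] | dr units(.1) [ 0.025  -0.0205 -0.0237] | dp [ 0.0004 -0.1192 -0.0947]
```

Request:
carry_out --pt "0 -0.8 -0.4 0 0 0 0.4" --pt "0 -0.8 -0.6 0 0 0 0.4" --pt "0 -0.8 -0.7 0 0 0 0.4" --pt "0 -0.8 -0.7 0 0 0 0.4" --pt "0 -0.8 -0.7 0 0 0 0.4" --pt "0 -0.7 -0.6 0 0 0 0.4" --pt "0 0 0 0 0 0 0.4"

```text
t: 6.75
tool_pos: [0.4619, -0.3709, 0.1194]
tool_rot: [-2.307, -2.126, 0.006]
contact_force: [0.6, 0.2, -1.7]
opening: 0.0535
```

```bash
python3 - <<'E'
from fit import *
delta([.463,-.373,.007],np.load('Rd.npy'))
for n in ('wrist','side'):
    im=ctrl.get_image(n);cv2.imwrite(f'pics/{n}5.png',cv2.resize(im['frame'],(800,600)))
E
```

```text
dp units(.025) [ 0.0421 -0.084  -4.4948] | dr units(.1) [-0.0058 -0.0567 -0.0062] | dp [ 0.0011 -0.0021 -0.1124]
```

View pics/wrist5.png

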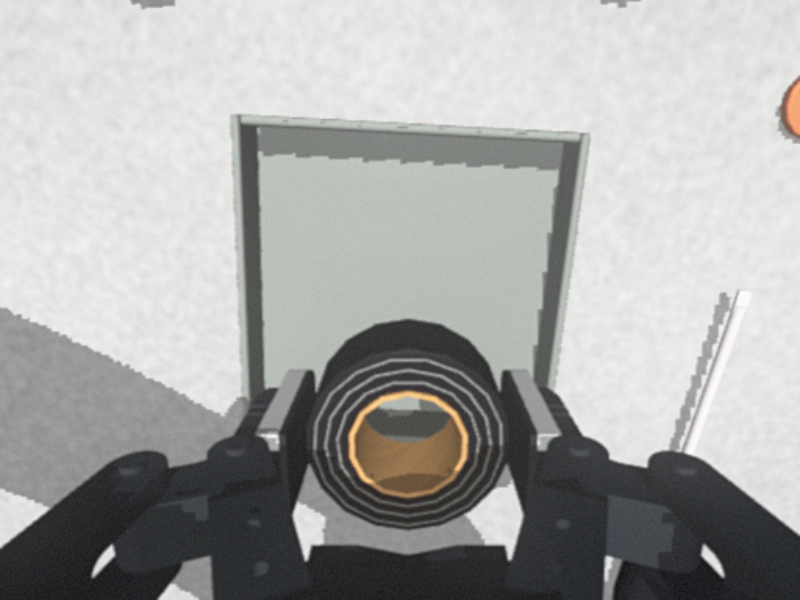

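View pics/side5.png

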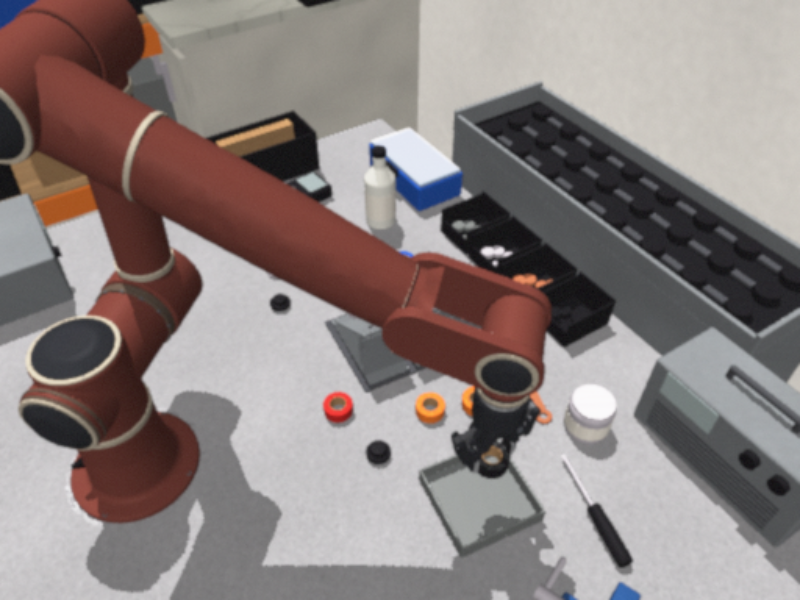

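```bash
python3 - <<'E'
from fit import *
o=ctrl.get_obs();im=ctrl.get_image('wrist');C=cam(im,o)
P=np.array([atz(C,np.array(q)*.64,.032) for q in [(236,118),(589,135),(250,400)]]);print(P,np.linalg.norm(P[1]-P[0]))
d=(P[1]-P[0])/np.linalg.norm(P[1]-P[0]);print(P[:2].mean(0)+.075*np.array([d[1],-d[0],0]))
E
```

```text
[[ 0.3976 -0.2831  0.032 ]
 [ 0.5438 -0.3015  0.032 ]
 [ 0.3822 -0.412   0.032 ]] 0.1473565001694455
[ 0.4613 -0.3667  0.032 ]
```

Request:
carry_out --pt "0 0.1 -0.8 0 -0.03 0 0.4" --pt "0 0.1 -0.9 0 -0.03 0 0.4" --pt "0 0 -0.9 0 0 0 0.4" --pt "0 0 -0.8 0 0 0 0.4" --pt "0 0 -0.6 0 0 0 0.4" --pt "0 0 -0.3 0 0 0 0.4" --pt "0 0 0 0 0 0 0.4"

```text
t: 7.6
tool_pos: [0.4633, -0.3644, 0.0134]
tool_rot: [2.306, 2.13, 0.002]
contact_force: [-0.0, -0.0, -0.6]
opening: 0.0532
```

Request:
carry_out --pt "0 0 -0.1 0 0 0 0.4" --pt "0 0 -0.08 0 0 0 0.4" --pt "0 0 0 0 0 0 0.4"

```text
t: 7.9
tool_pos: [0.4638, -0.3653, 0.0099]
tool_rot: [2.305, 2.128, 0.002]
contact_force: [0.1, -0.1, -1.9]
opening: 0.0532
```

Request:
carry_out --pt "0 0 -0.06 0 0 0 0.4" --pt "0 0 -0.06 0 0 0 0.4" --pt "0 0 0 0 0 0 0.4"

```text
t: 8.2
tool_pos: [0.4633, -0.3649, 0.0061]
tool_rot: [2.306, 2.129, 0.002]
contact_force: [-0.0, -0.5, -1.6]
opening: 0.0532
```

Request:
carry_out --pt "0 0 -0.06 0 0 0 0.4" --pt "0 0 0 0 0 0 0.4"

```text
t: 8.4
tool_pos: [0.4636, -0.3652, 0.0053]
tool_rot: [2.306, 2.129, 0.002]
contact_force: [-2.0, 0.0, 2.3]
opening: 0.0539
```

Request:
carry_out --pt "0 0 0 0 0 0 0.8" --pt "0 0 0 0 0 0 0.8" --pt "0 0 0 0 0 0 0.8" --pt "0 0 0.5 0 0 0 0.8" --pt "0 0 1 0 0 0 0.8" --pt "0 0 1 0 0 0 0.8" --pt "0 0 1 0 0 0 0.8" --pt "0 0 1 0 0 0 1" --pt "0 0 1 0 0 0 1" --pt "0 0.5 1 0 0 0 1"

```text
t: 9.4
tool_pos: [0.4635, -0.3534, 0.1696]
tool_rot: [2.306, 2.126, 0.002]
contact_force: [0.8, -0.2, 0.8]
opening: 0.0855
```

```bash
python3 - <<'E'
from fit import *
o=ctrl.get_obs();print(o['tool_pos'])
im=ctrl.get_image('wrist');cv2.imwrite(f'pics/w6.png',cv2.resize(im['frame'],(640,480)))
C={n:cam(ims[n],o0) for n in ims}
# spanner prelim at z=.005/.01, px 800
for nm,L in (('scene',[(500,232),(555,257)]),('side',[(277,268),(311,239)])):
    P=np.array([atz(C[nm],np.array(q)*.64,.008) for q in L]);print(nm,P, np.linalg.norm(P[1]-P[0]),np.degrees(np.arctan2(*(P[1]-P[0])[1::-1])))
E
```

```text
[ 0.4635 -0.3534  0.1696]
scene [[0.4152 0.3085 0.008 ]
 [0.5326 0.3685 0.008 ]] 0.13186426432321227 27.07418572009822
side [[0.4136 0.3125 0.008 ]
 [0.5227 0.3604 0.008 ]] 0.119169646834964 23.732804632241706
```

View pics/w6.png

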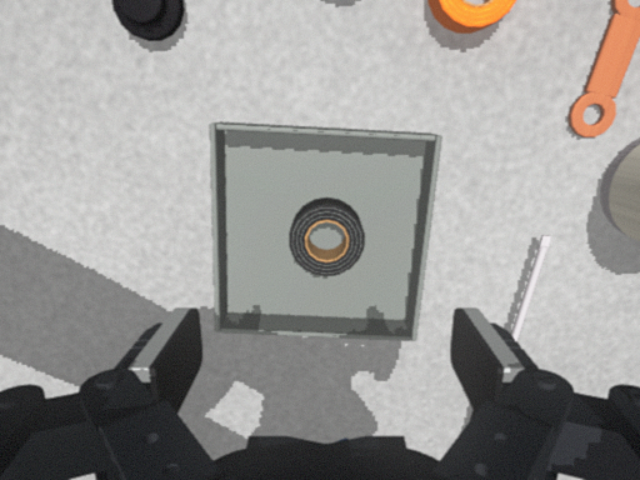

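Request:
carry_out --pt "0 0.9 0.7 0 0 -0.4 1" --pt "0 0.95 0.7 0 0 -0.4 1" --pt "0 0.95 0.7 0 0 -0.4 1" --pt "0 0.95 0.5 0 0 -0.4 1" --pt "0 0.95 0 0 0 -0.4 1" --pt "0 0.95 0 0 0 -0.4 1" --pt "0 0.95 0 0 0 -0.4 1" --pt "0 0.95 0 0 0 -0.4 1" --pt "0 0.95 0 0 0 -0.4 1" --pt "0 0.95 0 0 0 -0.4 1" --pt "0 0.95 0 0 0 -0.4 1" --pt "0 0.95 0 0 0 -0.4 1"

```text
t: 10.65
tool_pos: [0.4634, -0.0678, 0.233]
tool_rot: [2.746, 1.517, 0.002]
contact_force: [0.8, -0.2, 0.1]
opening: 0.0852
```

Request:
carry_out --pt "0 0.95 0 0 0 -0.4 1" --pt "0 0.95 0 0 0 -0.4 1" --pt "0 0.95 0 0 0 -0.4 1" --pt "0 0.95 0 0 0 -0.4 1" --pt "0 0.95 0 0 0 -0.4 1" --pt "0 0.95 0 0 0 -0.4 1" --pt "0 0.95 0 0 0 -0.4 1" --pt "0 0.95 0 0 0 -0.4 1" --pt "0 0.95 0 0 0 -0.4 1" --pt "0 0.95 0 0 0 -0.4 1" --pt "0 0.95 0 0 0 -0.4 1" --pt "0 0.95 0 0 0 -0.4 1"

```text
t: 11.85
tool_pos: [0.4634, 0.2173, 0.233]
tool_rot: [3.029, 0.821, 0.002]
contact_force: [0.6, -1.2, 0.1]
opening: 0.0854
```

Request:
carry_out --pt "0 0.95 -0.4 0 0 -0.3 1" --pt "0 0.95 -0.4 0 0 -0.3 1" --pt "0 0.95 -0.4 0 0 -0.3 1" --pt "0 0.95 -0.4 0 0 0 1" --pt "0 0.95 0 0 0 0 1" --pt "0 0 0 0 0 0 1"

```text
t: 12.45
tool_pos: [0.463, 0.3369, 0.1924]
tool_rot: [3.062, 0.691, -0.001]
contact_force: [0.3, -0.3, -0.6]
opening: 0.0852
```

```bash
python3 - <<'E'
from h import *
import pickle
o=ctrl.get_obs();print(o['tool_pos'],o['q'],R.from_rotvec(o['tool_rot']).as_matrix())
im=ctrl.get_image('wrist');pickle.dump((o,im),open('w7.pkl','wb'));cv2.imwrite(f'pics/w7.png',cv2.resize(im['frame'],(800,600),interpolation=cv2.INTER_CUBIC))
for nm in ['spanner','spanner_eye','spanner_head']:
    print(nm,[(round(d['p'],2),np.round(np.array(d['position'])*[800,600],1)) for d in ctrl.mark_of(im,nm)][:5])
E
```

```text
[0.463  0.3369 0.1924] [ 0.5005 -0.0433  1.775  -0.0028  1.4112  1.6279] [[ 0.9031  0.4294  0.0003]
 [ 0.4294 -0.9031 -0.0031]
 [-0.0011  0.0029 -1.    ]]
spanner [(0.8, array([400.6, 238.3])), (0.3, array([403.4, 147.4]))]
spanner_eye [(0.66, array([402.3, 148.3]))]
spanner_head [(0.83, array([411.1, 343.3]))]
```

View pics/w7.png

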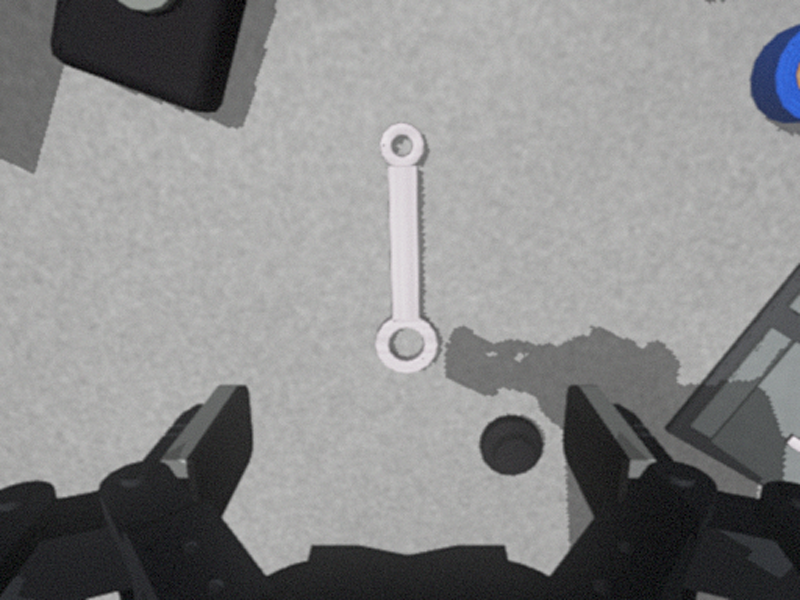

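```bash
cat > sp.py <<'E'
from h import *
def calc(o,im,eye,head,z=.01):
    C=cam(im,o);e=atz(C,np.array(eye)*.64,z);h=atz(C,np.array(head)*.64,z)
    d=(e-h)/np.linalg.norm(e-h);print('e',e,'h',h,'len',np.linalg.norm(e-h),'ang',np.degrees(np.arctan2(d[1],d[0])))
    return e,h,d
E
python3 - <<'E'
from sp import *
import pickle
o,im=pickle.load(open('w7.pkl','rb'))
e,h,d=calc(o,im,(402.5,146),(407.5,344.5))
m=h+.066*d;print('origin',m)
np.save('sp0.npy',[e,h,d])
Rg=np.array([d,np.cross([0,0,-1],d),[0,0,-1]]).T
delta([m[0],m[1],.10],Rg)
E
```

```text
e [0.5228 0.3694 0.01  ] h [0.4108 0.3127 0.01  ] len 0.12548061459206467 ang 26.85594757368876
origin [0.4697 0.3425 0.01  ]
dp units(.025) [ 0.2397  0.3253 -3.7125] | dr units(.1) [0.036  0.0125 0.2817] | dp [ 0.006   0.0081 -0.0928]
```

Request:
carry_out --pt "0.06 0.08 -0.9 0.01 0 0.07 0.7" --pt "0.06 0.08 -0.9 0.01 0 0.07 0.7" --pt "0.06 0.08 -0.9 0.01 0 0.07 0.7" --pt "0.06 0.08 -0.9 0.01 0 0.07 0.7" --pt "0 0 0 0 0 0 0.7" --pt "0 0 0 0 0 0 0.7"

```text
t: 13.25
tool_pos: [0.4696, 0.3423, 0.1027]
tool_rot: [-3.056, -0.728, -0.001]
contact_force: [0.3, -0.3, 0.5]
opening: 0.0598
```

```bash
python3 - <<'E'
from h import *
import pickle
o=ctrl.get_obs();print(o['tool_pos'],o['q'])
im=ctrl.get_image('wrist');pickle.dump((o,im),open('w8.pkl','wb'));cv2.imwrite(f'pics/w8.png',cv2.resize(im['frame'],(800,600),interpolation=cv2.INTER_CUBIC))
E
```

```text
[0.4696 0.3423 0.1027] [ 0.5018  0.0628  1.8256 -0.      1.2528  1.6046]
```

View pics/w8.png

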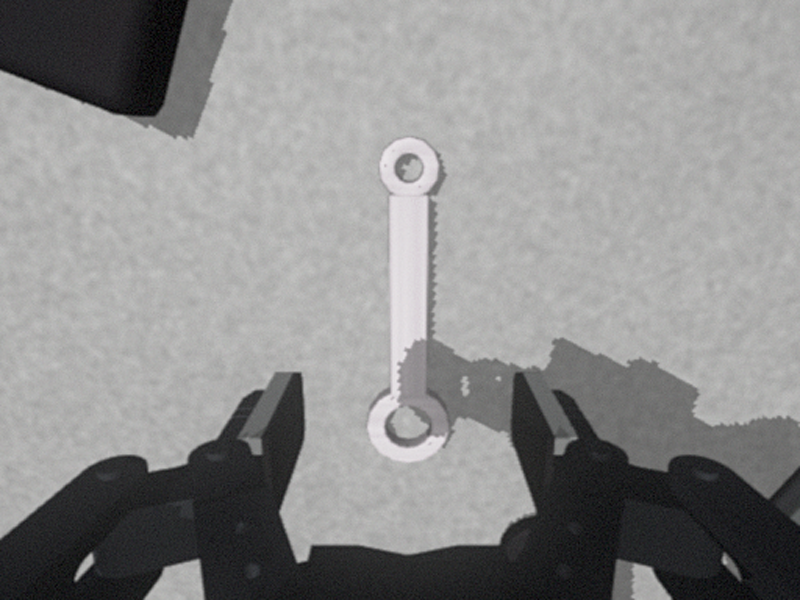

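```bash
python3 - <<'E'
from sp import *
import pickle
o,im=pickle.load(open('w8.pkl','rb'));o7,im7=pickle.load(open('w7.pkl','rb'))
e,h,d=calc(o,im,(409,167),(408,424.5))
C,C7=cam(im,o),cam(im7,o7);s=.64
print(tri([ray(C,np.array((409,167))*s),ray(C7,np.array((402.5,146))*s)]))
print(tri([ray(C,np.array((408,424.5))*s),ray(C7,np.array((407.5,344.5))*s)]))
m=h+.066*d
Rg=np.array([d,np.cross([0,0,-1],d),[0,0,-1]]).T
delta([m[0],m[1],.002],Rg,o)
E
```

```text
e [0.5233 0.3701 0.01  ] h [0.4119 0.3141 0.01  ] len 0.12474380131959599 ang 26.712664663286176
(array([ 0.5224,  0.3695, -0.0139]), [np.float64(9.997593696031682e-05), np.float64(9.99759369603855e-05)])
(array([0.4075, 0.3115, 0.0012]), [np.float64(0.00032939490727804273), np.float64(0.00032939490727799513)])
dp units(.025) [ 0.0474  0.0567 -4.0269] | dr units(.1) [-0.0014  0.0034 -0.018 ] | dp [ 0.0012  0.0014 -0.1007]
```

Request:
carry_out --pt "0.02 0.02 -0.9 0 0 -0.01 0.6" --pt "0.02 0.02 -0.9 0 0 0 0.6" --pt "0 0 -0.9 0 0 0 0.55" --pt "0 0 -0.8 0 0 0 0.55" --pt "0 0 -0.35 0 0 0 0.55" --pt "0 0 -0.1 0 0 0 0.55" --pt "0 0 0 0 0 0 0.55"

```text
t: 14.0
tool_pos: [0.4713, 0.3444, 0.0048]
tool_rot: [-3.055, -0.728, -0.004]
contact_force: [0.7, 0.2, 0.6]
opening: 0.0467
```

Request:
carry_out --pt "0 0 -0.08 0 0 0 0.4" --pt "0 0 0 0 0 0 0.2" --pt "0 0 0 0 0 0 0.1" --pt "0 0 0 0 0 0 0.1" --pt "0 0 0 0 0 0 0.1" --pt "0 0 0 0 0 0 0.1" --grip_force 80

```text
t: 14.6
tool_pos: [0.4713, 0.3443, 0.0029]
tool_rot: [-3.055, -0.729, -0.003]
contact_force: [-1.4, -1.5, 5.7]
opening: 0.015
```

```bash
python3 - <<'E'
from h import *
im=ctrl.get_image('wrist');cv2.imwrite(f'pics/w9.png',cv2.resize(im['frame'],(800,600),interpolation=cv2.INTER_CUBIC))
E
```

```text
(no output)
```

View pics/w9.png

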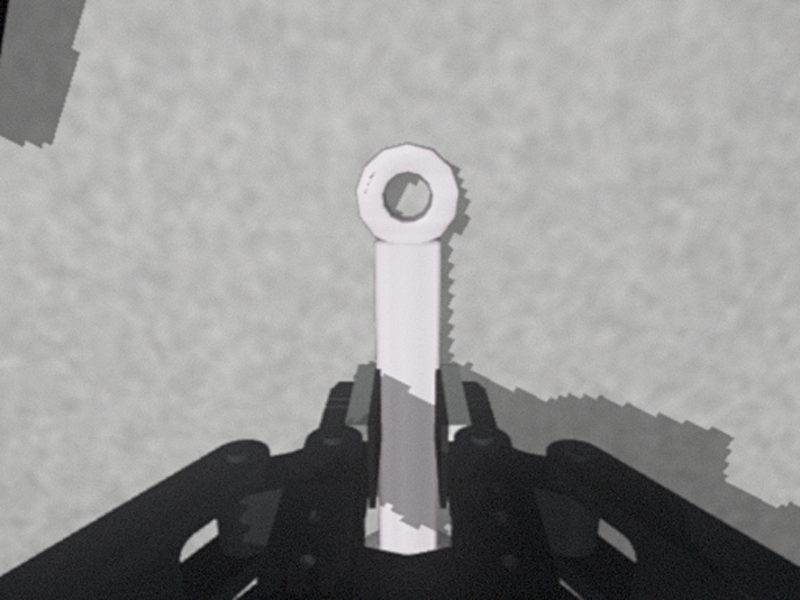

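Request:
carry_out --pt "0 0 0.3 0 0 0 0.1" --pt "0 0 0.5 0 0 0 0.1" --pt "0 0 0.8 0 0 0 0.1" --pt "0 0 0 0 0 0 0.1"

```text
t: 15.05
tool_pos: [0.4726, 0.3453, 0.0451]
tool_rot: [-3.054, -0.728, -0.011]
contact_force: [0.4, 1.2, -1.1]
opening: 0.0152
```

```bash
python3 - <<'E'
from h import *
import pickle
o=ctrl.get_obs()
im=ctrl.get_image('wrist');pickle.dump((o,im),open('w10.pkl','wb'));cv2.imwrite(f'pics/w10.png',cv2.resize(im['frame'],(800,600),interpolation=cv2.INTER_CUBIC))
H=np.array(im['hand_eye']);K=cam(im,o)[0]
d=H[:3,:3]@np.linalg.inv(K)@np.array([408*.64,196*.64,1]);print('eye in tool',H[:3,3]+d*(-.007-H[2,3])/d[2])
# where does tool point (.06,0,0) project
P=np.linalg.inv(H);
for X in ([.06,0,-.007],[.06,0,0]):
    q=K@(P[:3,:3]@X+P[:3,3]);print(q[:2]/q[2]/.64)
E
```

```text
eye in tool [ 0.0581 -0.0012 -0.007 ]
[412.6043 188.2409]
[412.3578 185.9123]
```

View pics/w10.png

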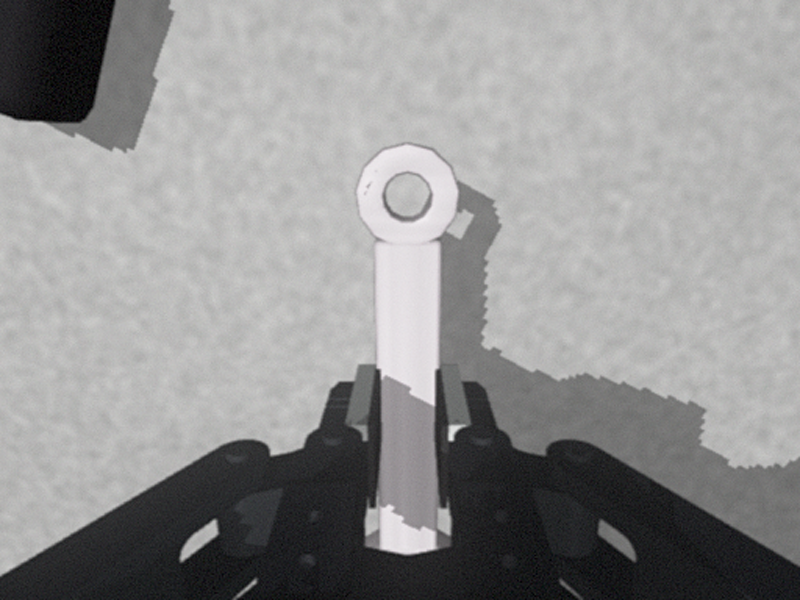

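Request:
carry_out --pt "0 0 0.9 0 0 0 0.1" --pt "0 0 0.95 0 0 0.3 0.1" --pt "0 0 0.95 0 0 0.7 0.1" --pt "0 0 0.95 0 0 1 0.1" --pt "0 0 0.95 0 0 1 0.1" --pt "0 0 0.95 0 0 1 0.1" --pt "0 0 0.95 0 0 1 0.1" --pt "0 0 0.95 0 0 1 0.1" --pt "0 0 0.95 0 0 1 0.1" --pt "0 0 0.5 0 0 1 0.1" --pt "0.1 -0.2 0 0 0 1 0.1" --pt "0.2 -0.4 0 0 0 1 0.1"

```text
t: 16.3
tool_pos: [0.4777, 0.3293, 0.2661]
tool_rot: [-2.326, -2.11, -0.0]
contact_force: [0.7, -0.5, -1.5]
opening: 0.0153
```

Request:
carry_out --pt "0.2 -0.5 0 0 0 1 0.1" --pt "0.2 -0.5 0 0 0 1 0.1" --pt "0.2 -0.5 0 0 0 1 0.1" --pt "0.2 -0.5 0 0 0 1 0.1" --pt "0.2 -0.5 0 0 0 1 0.1" --pt "0.2 -0.5 0 0 0 1 0.1" --pt "0.2 -0.5 0 0 0 1 0.1" --pt "0.2 -0.5 0 0 0 1 0.1" --pt "0.2 -0.5 0 0 0 1 0.1" --pt "0.2 -0.5 0 0 0 1 0.1" --pt "0.2 -0.5 0 0 0 1 0.1" --pt "0.2 -0.5 0 0 0 1 0.1"

```text
t: 17.5
tool_pos: [0.5376, 0.1784, 0.265]
tool_rot: [-0.73, -3.053, 0.001]
contact_force: [0.1, 0.2, -2.1]
opening: 0.0151
```

```bash
python3 - <<'E'
from fit import *
p=np.load('rack.npy');f=p[:3];x,y,n=fr(p[3])
o=ctrl.get_obs();print(o['tool_pos'],o['q'],R.from_rotvec(o['tool_rot']).as_matrix()[:,0],o['opening'])
B=f+p[5]*y
Rp=np.array([x,-y,-n]).T
delta(B-.058*x-.0012*y+.18*n,Rp)
E
```

```text
[0.5376 0.1784 0.265 ] [ 0.1888 -0.1027  1.7096  0.0004  1.5376 -0.9126] [-0.8918  0.4524  0.0025] 0.015122931706625837
dp units(.025) [ 1.6996 -2.6888 -1.6774] | dr units(.1) [-3.4704  6.2433 18.8801] | dp [ 0.0425 -0.0672 -0.0419]
```

Request:
carry_out --pt "0.1 0 0 0 0 0.98 0.1" --pt "0.1 0 0 0 0 0.98 0.1" --pt "0.1 0 0 0 0 0.98 0.1" --pt "0.1 0 0 0 0 0.98 0.1" --pt "0.1 0 0 0 0 0.98 0.1" --pt "0.1 0 0 0 0 0.98 0.1" --pt "0.1 0 0 0 0 0.98 0.1" --pt "0.1 0 0 0 0 0.98 0.1" --pt "0.1 0 0 0 0 0.98 0.1" --pt "0.1 0 0 0 0 0.98 0.1" --pt "0.1 0 0 0 0 0.98 0.1" --pt "0.1 0 0 0 0 0.98 0.1"

```text
t: 18.7
tool_pos: [0.5675, 0.1789, 0.2649]
tool_rot: [1.086, -2.945, -0.0]
contact_force: [0.3, -0.8, -2.0]
opening: 0.0152
```

Request:
carry_out --pt "0.1 0 0 0 0 0.98 0.1" --pt "0.1 0 0 0 0 0.98 0.1" --pt "0.1 0 0 0 0 0.98 0.1" --pt "0.1 0 0 0 0 0.98 0.1" --pt "0 0 0 0 0 0.98 0.1" --pt "0 0 0 0 0 0.98 0.1" --pt "0 0 0 0 0 0.98 0.1" --pt "0 0 0 0 0 0.98 0.1" --pt "0 0 0 0 0 0 0.1"

```text
t: 19.6
tool_pos: [0.5775, 0.1789, 0.2651]
tool_rot: [2.124, -2.312, -0.001]
contact_force: [-0.6, -0.6, -2.6]
opening: 0.0149
```

```bash
cat > tgt.py <<'E'
from fit import *
p=np.load('rack.npy');f=p[:3];x,y,n=fr(p[3]);B=f+p[5]*y
Rp=np.array([x,-y,-n]).T
E
python3 - <<'E'
from tgt import *
o=ctrl.get_obs();print(o['tool_pos'],o['q'],o['opening'])
delta(B-.058*x-.0012*y+.18*n,Rp)
E
```

```text
[0.5775 0.1789 0.2651] [ 0.1777 -0.0117  1.6221 -0.0007  1.5334 -2.8794] 0.014947375139532463
dp units(.025) [ 0.1051 -2.709  -1.6789] | dr units(.1) [-6.0766  0.4887  0.0276] | dp [ 0.0026 -0.0677 -0.042 ]
```

Request:
carry_out --pt "0.015 -0.3 -0.2 -0.868 0.07 0 0.1" --pt "0.015 -0.4 -0.24 -0.868 0.07 0 0.1" --pt "0.015 -0.4 -0.24 -0.868 0.07 0 0.1" --pt "0.015 -0.4 -0.25 -0.868 0.07 0 0.1" --pt "0.015 -0.4 -0.25 -0.868 0.07 0 0.1" --pt "0.015 -0.4 -0.25 -0.868 0.07 0 0.1" --pt "0.015 -0.4 -0.25 -0.868 0.07 0 0.1" --pt "0 0 0 0 0 0 0.1" --pt "0 0 0 0 0 0 0.1"

```text
t: 20.5
tool_pos: [0.5803, 0.1119, 0.2236]
tool_rot: [1.785, -1.943, 0.562]
contact_force: [0.3, 0.4, -1.6]
opening: 0.0148
```

```bash
python3 - <<'E'
from tgt import *
o=ctrl.get_obs();print(o['tool_pos'],o['q'],o['opening'],o['contact_force'])
delta(B-.058*x-.0012*y+.18*n,Rp,o)
im=ctrl.get_image('wrist');pickle.dump((o,im),open('w11.pkl','wb'));cv2.imwrite(f'pics/w11.png',cv2.resize(im['frame'],(800,600),interpolation=cv2.INTER_CUBIC))
E
```

```text
[0.5803 0.1119 0.2236] [ 0.3146  0.1563  1.5996 -0.5569  1.6372 -2.7082] 0.01484205608802831 [ 0.2962  0.4444 -1.6175]
dp units(.025) [-0.008  -0.0269 -0.019 ] | dr units(.1) [-0.0195  0.0145  0.0192] | dp [-0.0002 -0.0007 -0.0005]
```

View pics/w11.png

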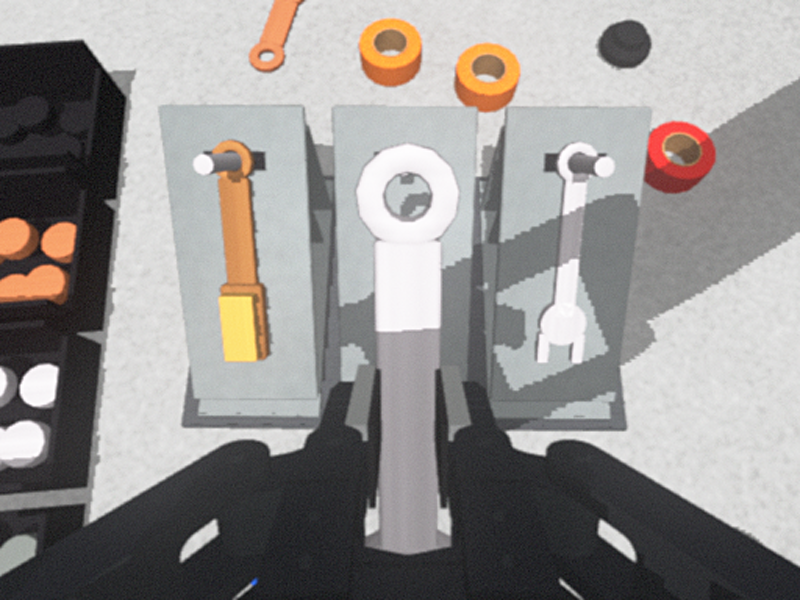

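```bash
cat > ov.py <<'E'
from tgt import *
import sys
def overlay(o,im,name,box,p=None,sc=4):
    C=cam(im,o);g=cv2.resize(im['frame'],None,fx=sc,fy=sc,interpolation=cv2.INTER_CUBIC)
    for k in (-1,0,1):
        q=proj(C,[f+a*x+(b+.1*k)*y for a,b in [(U,-.042),(U,.042),(Lo,.042),(Lo,-.042)]])*sc
        cv2.polylines(g,[np.int32(q)],True,(0,0,255),1)
        b=f+(.1*k+np.load('rack.npy')[5+k])*y
        for hh in (0,.05):
            q=proj(C,[b+hh*n+.005*(np.cos(t)*x+np.sin(t)*y) for t in np.linspace(0,6.28,24)])*sc
            cv2.polylines(g,[np.int32(q)],True,(255,0,255) if hh else (0,200,0),1)
    l,t,w,h=[int(v*sc) for v in box];cv2.imwrite(name,cv2.resize(g[t:t+h,l:l+w],(800,600)))
E
python3 - <<'E'
from ov import *
o,im=pickle.load(open('w11.pkl','rb'));overlay(o,im,'pics/ov11.png',(90,50,340,255))
E
```

```text
(no output)
```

View pics/ov11.png

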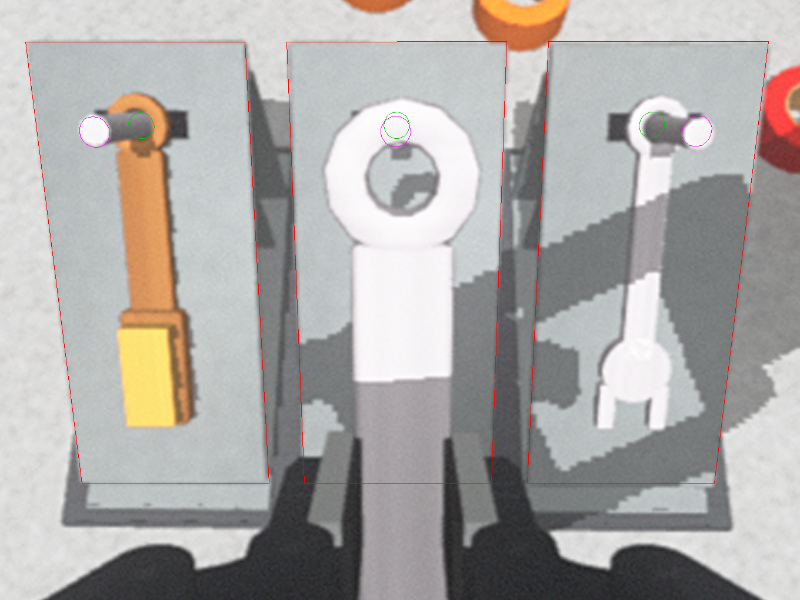

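Request:
carry_out --pt "-0.036 -0.44 -0.63 -0.02 0.015 0.02 0.1" --pt "-0.036 -0.44 -0.63 0 0 0 0.1" --pt "-0.036 -0.44 -0.63 0 0 0 0.1" --pt "-0.036 -0.44 -0.63 0 0 0 0.1" --pt "-0.036 -0.44 -0.63 0 0 0 0.1" --pt "-0.036 -0.44 -0.63 0 0 0 0.1" --pt "0 0 0 0 0 0 0.1" --pt "0 0 0 0 0 0 0.1"

```text
t: 21.35
tool_pos: [0.5757, 0.0455, 0.1311]
tool_rot: [1.785, -1.941, 0.566]
contact_force: [0.6, -0.2, -2.1]
opening: 0.0152
```

```bash
python3 - <<'E'
from ov import *
o=ctrl.get_obs();d=o['tool_pos']-B;print(d@x,d@y,d@n,o['opening'],o['contact_force'])
delta(B-.058*x-.0012*y+.065*n,Rp,o)
im=ctrl.get_image('wrist');pickle.dump((o,im),open('w12.pkl','wb'))
overlay(o,im,'pics/ov12.png',(160,60,200,150))
E
```

```text
-0.05680890943097739 -0.0001809457427462671 0.06689809180823576 0.0151802294089375 [ 0.5557 -0.2363 -2.0597]
dp units(.025) [-0.041  -0.0012 -0.0895] | dr units(.1) [0.0059 0.0259 0.0039] | dp [-0.001  -0.     -0.0022]
```

View pics/ov12.png

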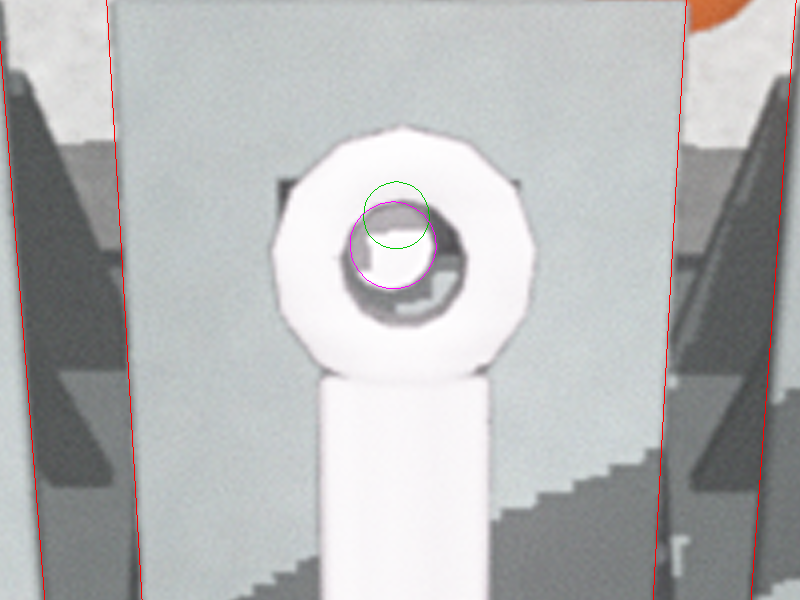

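```bash
python3 - <<'E'
from ov import *
o,im=pickle.load(open('w12.pkl','rb'));C=cam(im,o)
Rt=R.from_rotvec(o['tool_rot']).as_matrix();print('tool z err',Rt.T@n, Rt.T@x)
g=cv2.cvtColor(im['frame'],cv2.COLOR_BGR2GRAY)
# hole top rim: fit ellipse of spanner white boundary
hpx=np.array((404/4+160,262/4+60))
h0=(o['tool_pos']-B)@n
for t in (.005,.007,.009):
    cc,d=ray(C,hpx);X=cc+d*(((B+(h0+t)*n-cc)@n)/(d@n));print(t,'hole top rel peg axis x,y mm',(X-B)@x*1e3,(X-B)@y*1e3)
# bottom rim of hole: visible? 
for X in (B+.05*n,B+(h0+.007)*n): print(((proj(C,X)-[160,60])*4))
E
```

```text
tool z err [ 0.0004 -0.0019 -1.    ] [ 1.     -0.0018  0.0004]
0.005 hole top rel peg axis x,y mm 0.3477662626096803 -1.2910729689464764
0.007 hole top rel peg axis x,y mm 0.5496986252868038 -1.29508406380112
0.009 hole top rel peg axis x,y mm 0.7516309879639341 -1.2990951586556523
[[393.2406 245.7448]]
[[390.9369 267.6224]]
```

```bash
python3 - <<'E'
from ov import *
o,im=pickle.load(open('w12.pkl','rb'));C=cam(im,o)
Rt=R.from_rotvec(o['tool_rot']).as_matrix()
X=B+.0739*n; v=Rt.T@(X-o['tool_pos']);print('peg pt in tool',v)
H=np.array(im['hand_eye']);P=np.linalg.inv(H);print(H)
q=C[0]@(P[:3,:3]@v+P[:3,3]);print(q[:2]/q[2],proj(C,X)); 
E
```

```text
peg pt in tool [ 0.0568 -0.0003 -0.007 ]
[[ 0.001  -0.959  -0.2836  0.0711]
 [ 1.      0.0012 -0.0005  0.001 ]
 [ 0.0009 -0.2836  0.959  -0.1429]
 [ 0.      0.      0.      1.    ]]
[257.7342 126.9061] [[257.7342 126.9061]]
```

```bash
python3 - <<'E'
from ov import *
for k in ('w1','w8','w10','w11','w12'):
    o,im=pickle.load(open(k+'.pkl','rb'));H=np.array(im['hand_eye']);P=np.linalg.inv(H);K=cam(im,o)[0]
    q=K@(P[:3,:3]@np.array([.06,0,-.007])+P[:3,3]);print(k,H[:3,3],K[0,0],K[0,2],K[1,2],q[:2]/q[2])
E
```

```text
w1 [ 0.073  -0.0009 -0.143 ] 339.1260126224268 260.70370009073565 189.49344443250243 [262.6432 123.719 ]
w8 [ 0.0717 -0.0013 -0.1424] 339.1260126224268 260.70370009073565 189.49344443250243 [264.0639 120.4786]
w10 [ 0.0717 -0.0013 -0.1424] 339.1260126224268 260.70370009073565 189.49344443250243 [264.0668 120.4742]
w11 [ 0.0711  0.001  -0.1429] 339.1260126224268 260.70370009073565 189.49344443250243 [258.4755 118.7224]
w12 [ 0.0711  0.001  -0.1429] 339.1260126224268 260.70370009073565 189.49344443250243 [258.4794 118.722 ]
```

Request:
carry_out --pt "0.02 -0.1 -0.16 0 0 0 0.1" --pt "0.02 -0.1 -0.16 0 0 0 0.1" --pt "0 0 0 0 0 0 0.1" --pt "0 0 0 0 0 0 0.1"

```text
t: 21.8
tool_pos: [0.5762, 0.0406, 0.1219]
tool_rot: [1.786, -1.938, 0.565]
contact_force: [0.8, 0.3, -1.2]
opening: 0.0156
```

```bash
cat > look.py <<'E'
from ov import *
k=sys.argv[1]
o=ctrl.get_obs();d=o['tool_pos']-B;print('x,y,h',d@x,d@y,d@n,o['opening'],o['contact_force'],o['wrist_torque'])
print('tilt',R.from_rotvec(o['tool_rot']).as_matrix().T@n)
im=ctrl.get_image('wrist');pickle.dump((o,im),open(k+'.pkl','wb'))
g=cv2.resize(im['frame'],None,fx=8,fy=8,interpolation=cv2.INTER_CUBIC)
l,t=210,80;cv2.imwrite(f'pics/{k}.png',g[t*8:t*8+600,l*8:l*8+800])
overlay(o,im,f'pics/ov{k}.png',(160,60,200,150))
C=cam(im,o);print('axis @50,@h+7 in 8x crop',(proj(C,[B+.05*n,B+(d@n+.007)*n])-[l,t])*8)
E
python3 look.py w13
```

```text
x,y,h -0.058122808724961415 0.0006701050363336849 0.056586337449076436 0.015573772543386955 [ 0.7526  0.3145 -1.2482] [ 0.4827 -0.0222 -0.0351]
tilt [ 0.0015 -0.001  -1.    ]
axis @50,@h+7 in 8x crop [[402.3898 324.155 ]
 [401.552  348.0677]]
```

View pics/w13.png

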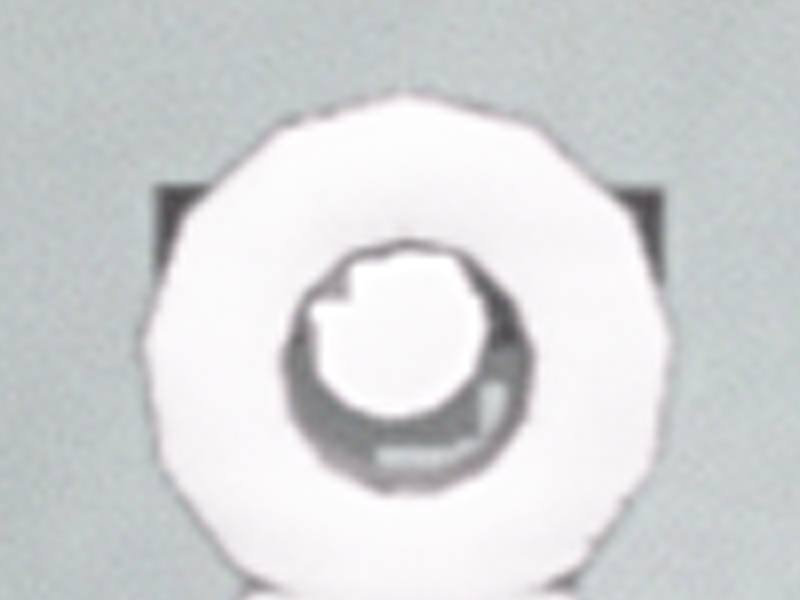

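Request:
carry_out --pt "0.007 -0.114 -0.141 0 0 0 0.1" --pt "0 0 0 0 0 0 0.1" --pt "0 0 0 0 0 0 0.1"

```text
t: 22.15
tool_pos: [0.5762, 0.0376, 0.1183]
tool_rot: [1.785, -1.938, 0.565]
contact_force: [0.4, -0.8, -2.0]
opening: 0.0153
```

```bash
python3 look.py w14
```

```text
x,y,h -0.05774760053336537 0.001010036539024881 0.05187358748850052 0.015331557185899554 [ 0.3583 -0.8231 -2.0172] [ 0.4401 -0.03    0.0061]
tilt [ 0.0016 -0.0008 -1.    ]
axis @50,@h+7 in 8x crop [[408.482  339.2039]
 [408.3646 355.7501]]
```

View pics/w14.png

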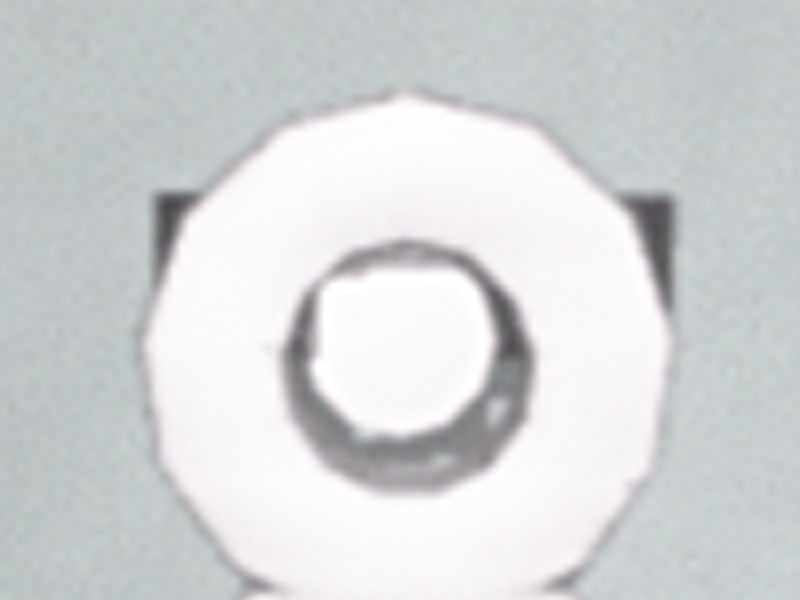

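Request:
carry_out --pt "0.005 -0.07 -0.1 0 0 0 0.1" --pt "-0.005 -0.07 -0.1 0 0 0 0.1" --pt "0 0 0 0 0 0 0.1" --pt "0 0 0 0 0 0 0.1"

```text
t: 22.6
tool_pos: [0.5762, 0.034, 0.1133]
tool_rot: [1.785, -1.938, 0.565]
contact_force: [0.2, -0.5, -2.2]
opening: 0.0152
```

```bash
python3 look.py w15
```

```text
x,y,h -0.05774315996436524 0.001292996562173375 0.04578123997877829 0.015217836333011783 [ 0.2464 -0.5176 -2.246 ] [ 0.4435 -0.0348  0.0171]
tilt [ 0.0016 -0.0008 -1.    ]
axis @50,@h+7 in 8x crop [[413.9934 350.4308]
 [414.0639 355.8376]]
```

View pics/w15.png

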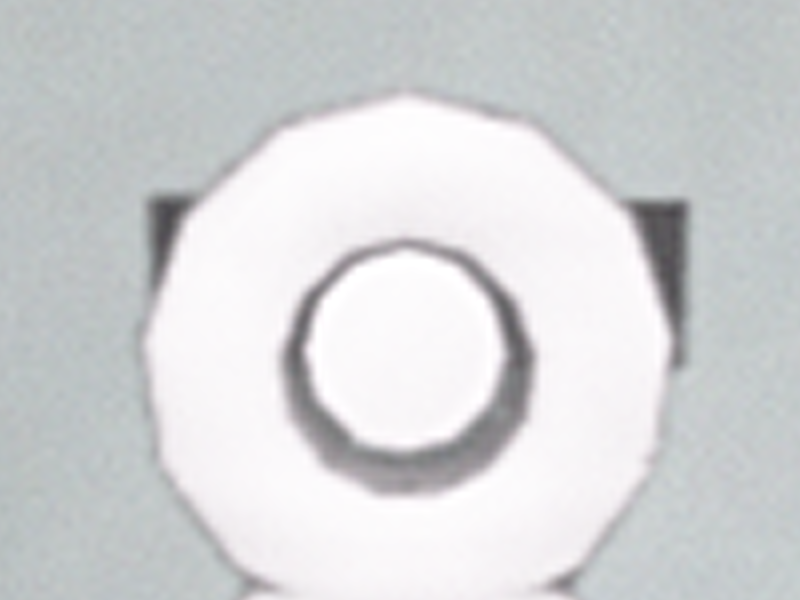

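Request:
carry_out --pt "0.003 -0.013 0.009 0 0 0 0.1" --pt "-0.008 -0.09 -0.13 0 0 0 0.1" --pt "-0.008 -0.09 -0.13 0 0 0 0.1" --pt "0 0 0 0 0 0 0.1"

```text
t: 23.05
tool_pos: [0.5755, 0.0289, 0.1064]
tool_rot: [1.785, -1.937, 0.564]
contact_force: [-0.3, -0.0, -2.6]
opening: 0.015
```

```bash
python3 look.py w16
```

```text
x,y,h -0.05750309249400573 0.000939461084230035 0.03715748980689779 0.01504127478885676 [-0.3144 -0.0308 -2.5769] [ 0.3885 -0.0531  0.0081]
tilt [ 0.0018  0.0002 -1.    ]
axis @50,@h+7 in 8x crop [[407.4716 372.9632]
 [407.4727 360.6957]]
```

View pics/w16.png

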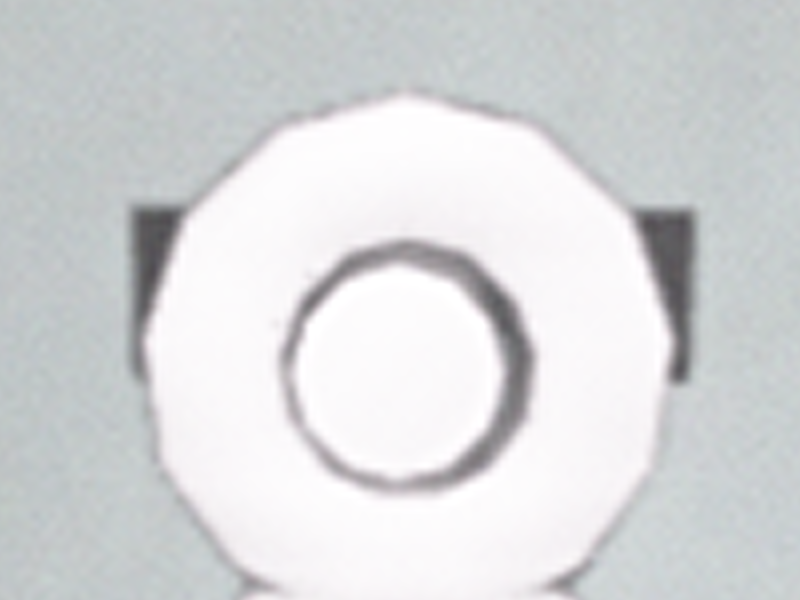

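Request:
carry_out --pt "0.02 -0.002 0 0 0 0 0.1" --pt "0 0 0 0 0 0 0.1" --pt "-0.006 -0.09 -0.13 0 0 0 0.1" --pt "-0.006 -0.09 -0.13 0 0 0 0.1" --pt "0 0 0 0 0 0 0.1"

```text
t: 23.6
tool_pos: [0.5757, 0.0244, 0.0999]
tool_rot: [1.785, -1.937, 0.564]
contact_force: [0.7, 0.3, -2.6]
opening: 0.015
```

```bash
python3 look.py w17
```

```text
x,y,h -0.05755031033297001 0.0015380174099577093 0.02926649369535015 0.015016653513944694 [ 0.7382  0.2715 -2.5926] [ 0.4567  0.0127 -0.0379]
tilt [ 0.0018  0.0001 -1.    ]
axis @50,@h+7 in 8x crop [[420.9348 390.307 ]
 [419.6455 359.7578]]
```

View pics/w17.png

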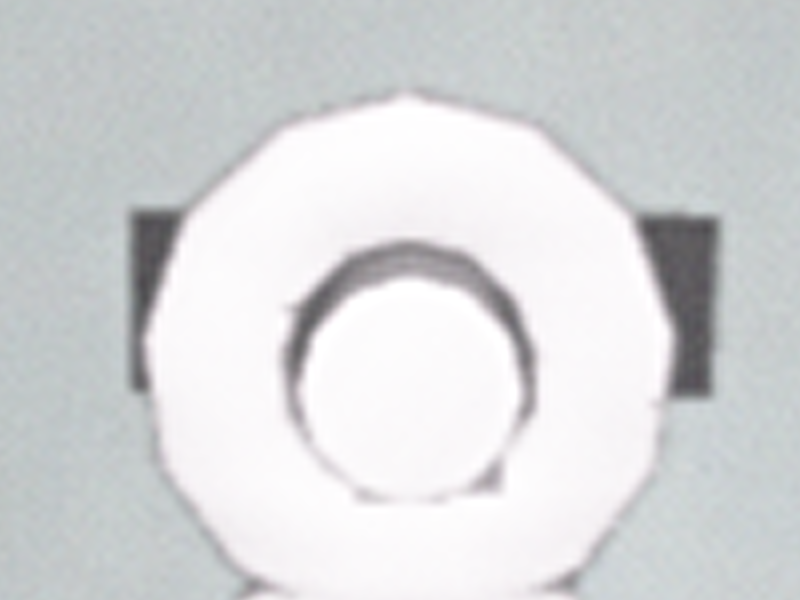

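Request:
carry_out --pt "0 -0.007 0.005 0 0 0 0.1" --pt "-0.008 -0.09 -0.13 0 0 0 0.1" --pt "-0.008 -0.09 -0.13 0 0 0 0.1" --pt "-0.008 -0.09 -0.13 0 0 0 0.1" --pt "0 0 0 0 0 0 0.1"

```text
t: 24.15
tool_pos: [0.5751, 0.0174, 0.0903]
tool_rot: [1.785, -1.937, 0.564]
contact_force: [0.5, -0.0, -2.1]
opening: 0.0151
```

```bash
python3 look.py w18
```

```text
x,y,h -0.057341202284409074 0.0014850406323163833 0.017348759874118436 0.015118206521371429 [ 0.4713 -0.0021 -2.1429] [ 0.4199 -0.0913  0.0171]
tilt [ 0.0018  0.0002 -1.    ]
axis @50,@h+7 in 8x crop [[420.9806 427.912 ]
 [418.5205 364.0188]]
```

View pics/w18.png

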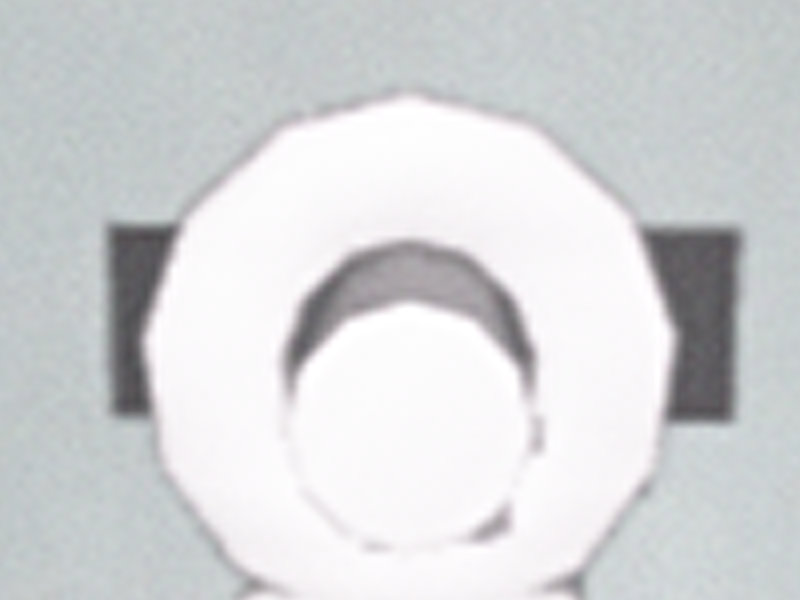

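Request:
carry_out --pt "-0.008 -0.09 -0.13 0 0 0 0.1" --pt "-0.008 -0.09 -0.13 0 0 0 0.1" --pt "-0.004 -0.045 -0.065 0 0 0 0.1" --pt "0 0 0 0 0 0 0.1" --pt "0 0 0 0 0 0 0.1"

```text
t: 24.7
tool_pos: [0.5752, 0.0122, 0.083]
tool_rot: [1.786, -1.938, 0.565]
contact_force: [-1.0, -0.2, -2.4]
opening: 0.015
```

```bash
python3 look.py w19
```

```text
x,y,h -0.05723310240252304 0.002019029829066211 0.00837404781106332 0.014988222665751375 [-0.9567 -0.2157 -2.4448] [ 0.4183 -0.0076  0.007 ]
tilt [ 0.0015 -0.0012 -1.    ]
axis @50,@h+7 in 8x crop [[434.1497 460.9276]
 [428.5319 366.3106]]
```

View pics/ovw19.png

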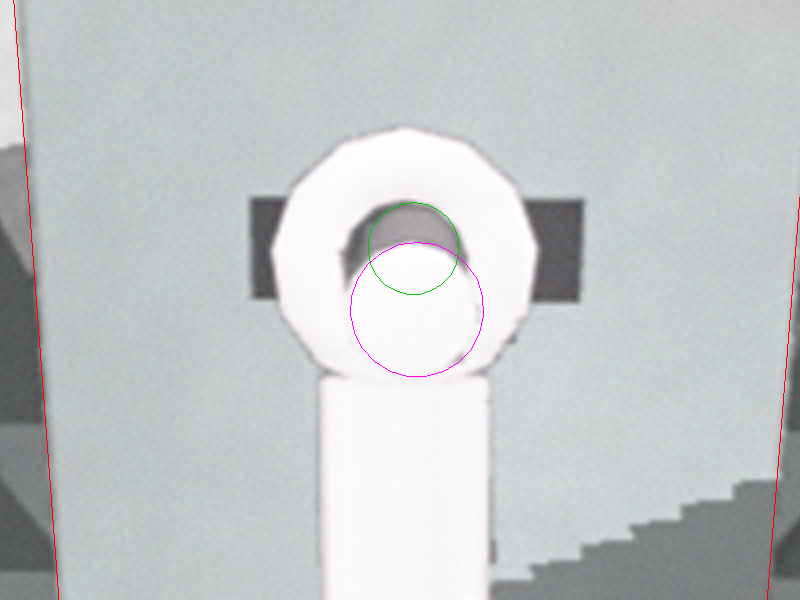

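Request:
carry_out --pt "-0.011 -0.045 -0.065 0 0 0 0.1" --pt "-0.004 -0.045 -0.065 0 0 0 0.1" --pt "-0.002 -0.03 -0.04 0 0 0 0.1" --pt "0 0 0 0 0 0 0.1" --pt "0 0 0 0 0 0 0.1"

```text
t: 25.25
tool_pos: [0.575, 0.01, 0.0799]
tool_rot: [1.785, -1.94, 0.565]
contact_force: [-2.9, 4.5, 3.9]
opening: 0.0151
```

```bash
python3 look.py w20
```

```text
x,y,h -0.05720688822890634 0.0019863157970888374 0.004597338752078682 0.01511956186659234 [-2.9438  4.4595  3.9419] [ 0.5689  0.4413 -0.3663]
tilt [ 0.0007 -0.0013 -1.    ]
axis @50,@h+7 in 8x crop [[432.4883 477.1002]
 [426.8254 367.0406]]
```

View pics/ovw20.png

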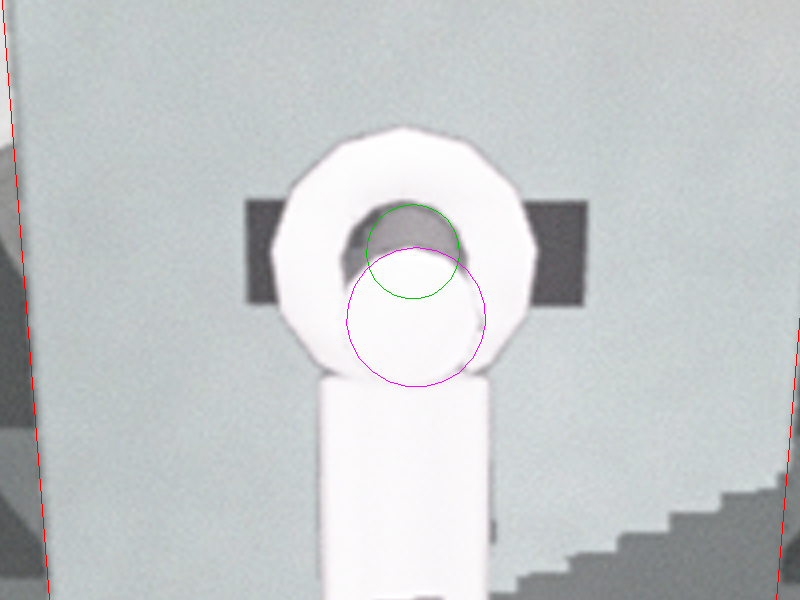

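Request:
carry_out --pt "-0.02 0 0 0 0 0 0.1" --pt "-0.003 -0.025 -0.035 0 0 0 0.1" --pt "0 0 0 0 0 0 0.1" --pt "0 0 0 0 0 0 0.1"

```text
t: 25.7
tool_pos: [0.575, 0.01, 0.0799]
tool_rot: [1.786, -1.941, 0.566]
contact_force: [-3.9, 8.3, 8.3]
opening: 0.0153
```

```bash
python3 look.py w21; python3 - <<'E'
from h import *
im=ctrl.get_image('side');cv2.imwrite('pics/s21.png',cv2.resize(im['frame'][130:280,190:390],(800,600),interpolation=cv2.INTER_CUBIC))
E
```

```text
x,y,h -0.05721049602685806 0.0020149580051385544 0.004563542367398338 0.015251339828551914 [-3.8845  8.2602  8.3182] [ 0.6724  0.5949 -0.4749]
tilt [-0.0001 -0.0027 -1.    ]
axis @50,@h+7 in 8x crop [[430.9421 478.2689]
 [426.7409 367.1561]]
```

View pics/ovw21.png

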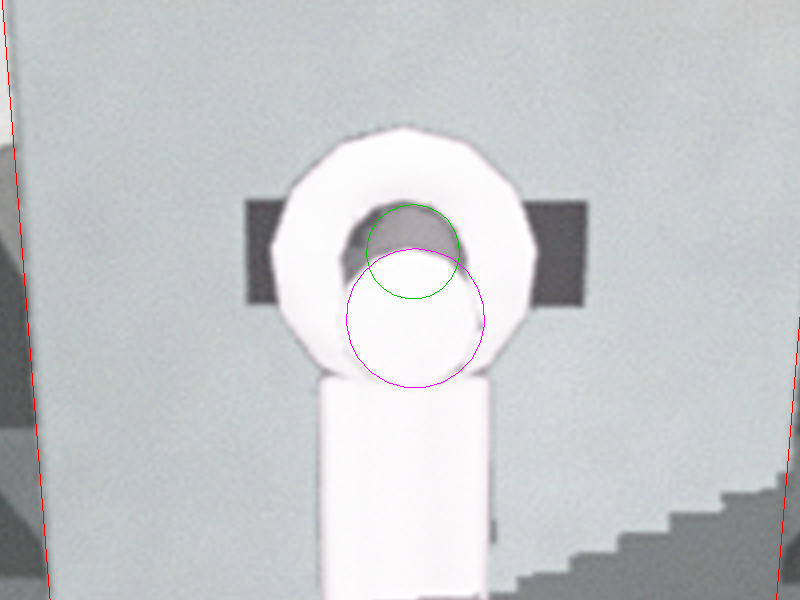

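View pics/s21.png

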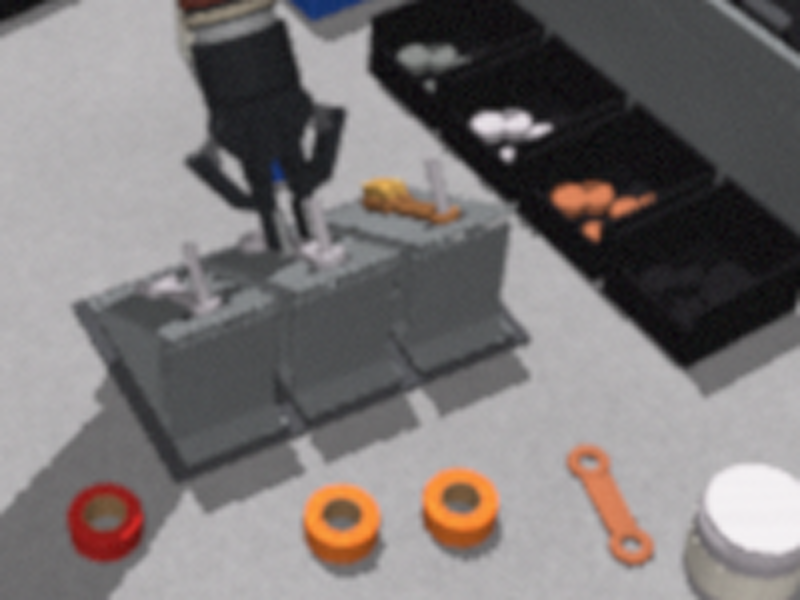

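Request:
carry_out --pt "0.002 0.027 0.039 0 0 0 0.1" --pt "0 0 0 0 0 0 0.25" --pt "0 0 0 0 0 0 0.4" --pt "0 0 0 0 0 0 0.5" --pt "0 0 0 0 0 0 0.5" --pt "0 0 0 0 0 0 0.5"

```text
t: 26.4
tool_pos: [0.5741, 0.009, 0.0787]
tool_rot: [1.785, -1.938, 0.565]
contact_force: [-0.0, -0.6, 0.0]
opening: 0.0424
```

```bash
python3 look.py w22; python3 - <<'E'
import pickle,cv2
o,im=pickle.load(open('w22.pkl','rb'));cv2.imwrite('pics/w22f.png',cv2.resize(im['frame'],(800,600)))
E
```

```text
x,y,h -0.05706669696830927 0.0012021725446142355 0.0030066650388792383 0.0423858915674972 [-0.0421 -0.595   0.0393] [ 0.2686 -0.0756 -0.0347]
tilt [ 0.0017 -0.0008 -1.    ]
axis @50,@h+7 in 8x crop [[412.797  485.7832]
 [412.1115 369.6343]]
```

View pics/w22f.png

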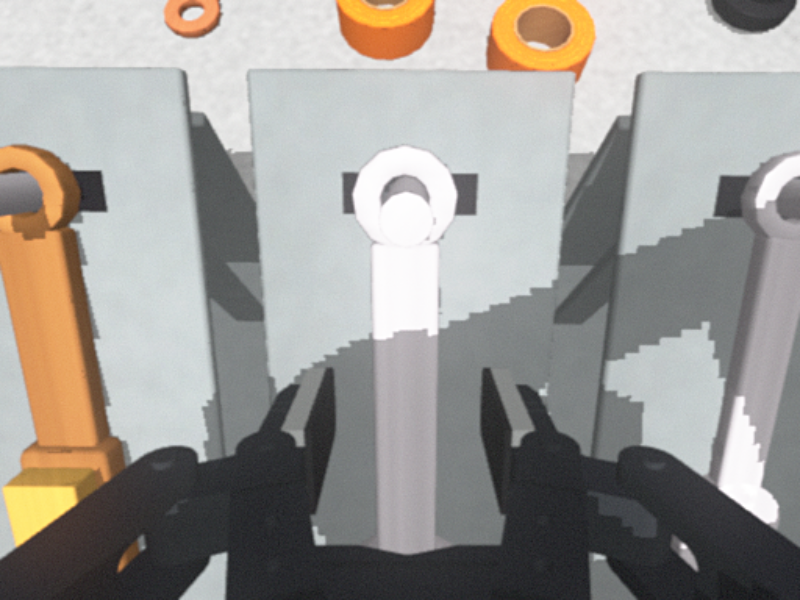

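Request:
carry_out --pt "0.01 0.11 0.16 0 0 0 0.5" --pt "0.02 0.23 0.33 0 0 0 0.5" --pt "0.035 0.4 0.57 0 0 0 0.5" --pt "0.04 0.46 0.66 0 0 0 0.5" --pt "0.04 0.46 0.66 0 0 0 0.5" --pt "0.04 0.46 0.66 0 0 0 0.5" --pt "0.04 0.46 0.66 0 0 0 0.6" --pt "0 0 0 0 0 0 0.7" --pt "0 0 0 0 0 0 0.7"

```text
t: 27.35
tool_pos: [0.5803, 0.0744, 0.1723]
tool_rot: [1.787, -1.939, 0.567]
contact_force: [-0.4, 0.6, -0.2]
opening: 0.0596
```

```bash
python3 look.py w23; python3 - <<'E'
import pickle,cv2
o,im=pickle.load(open('w23.pkl','rb'));cv2.imwrite('pics/w23f.png',cv2.resize(im['frame'],(800,600)))
E
```

```text
x,y,h -0.05714435581631457 0.0019889259958756284 0.11741014163825075 0.05964597907520699 [-0.4141  0.5947 -0.2001] [ 0.3009 -0.0298 -0.0363]
tilt [ 0.0008 -0.0032 -1.    ]
axis @50,@h+7 in 8x crop [[423.8188 266.9167]
 [427.3929 368.3013]]
```

View pics/w23f.png

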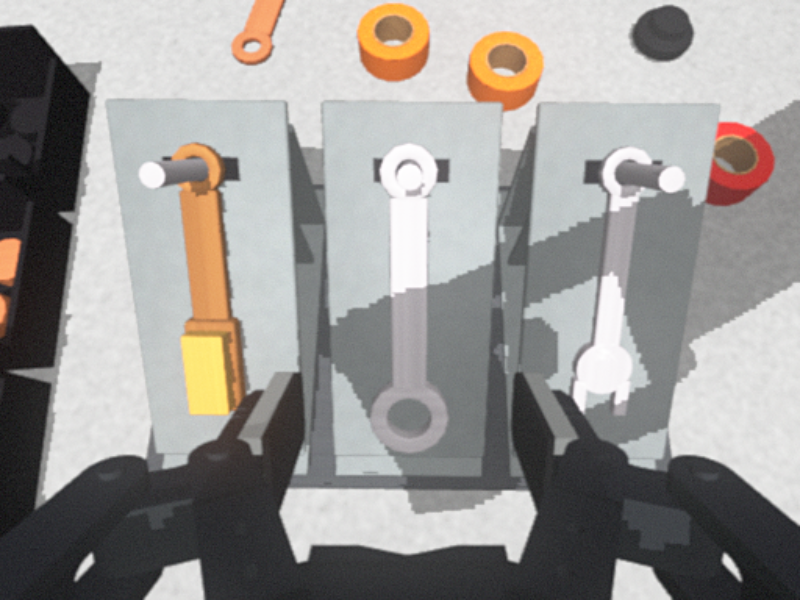

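```bash
python3 - <<'E'
from ov import *
o,im=pickle.load(open('w23.pkl','rb'));C=cam(im,o)
sc=4;g=cv2.resize(im['frame'],None,fx=sc,fy=sc,interpolation=cv2.INTER_CUBIC)
# shift model origin so base aligns: use eye centre at height 10mm above face; tip measured
for hh,col in ((.010,(0,0,255)),(.02,(255,0,0))):
  for dx,r in ((0,.0135),(0,.006),(-.126,.021),(-.126,.0115)):
    q=proj(C,[B+(dx-.0008)*x+.0013*y+hh*n+r*(np.cos(t)*x+np.sin(t)*y) for t in np.linspace(0,6.28,40)])*sc
    cv2.polylines(g,[np.int32(q)],True,col,1)
cv2.imwrite('pics/chk.png',cv2.resize(g[80*sc:300*sc,150*sc:443*sc],(800,600)))
a=[]
for nme,(u,v) in (('scene',(259,205)),('side',(270,190))):
    i2=ctrl.get_image(nme);cv2.imwrite(f'pics/{nme}23.png',cv2.resize(i2['frame'],(800,600)))
    a.append(cv2.resize(i2['frame'][v-45:v+45,u-60:u+60],(400,300),interpolation=cv2.INTER_CUBIC))
cv2.imwrite('pics/chk2.png',np.hstack(a))
E
```

```text
(no output)
```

View pics/chk.png

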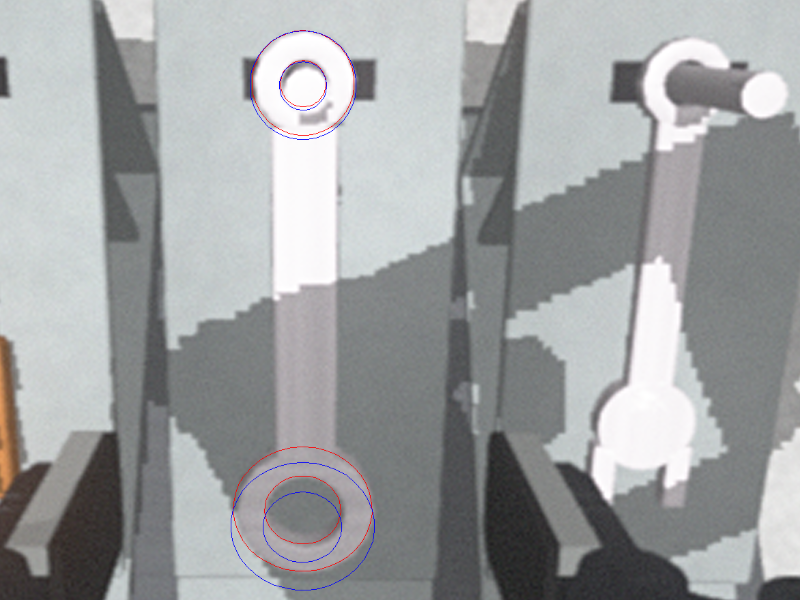

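View pics/chk2.png

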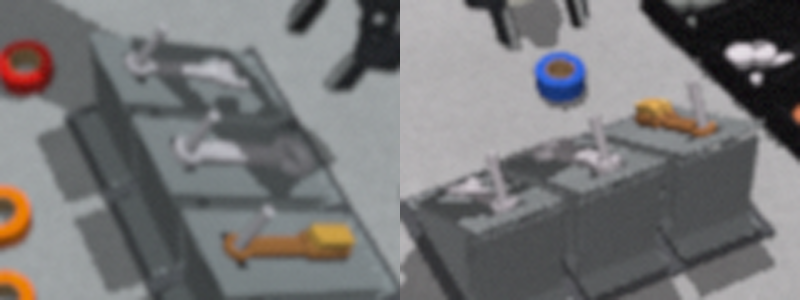

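View pics/scene23.png

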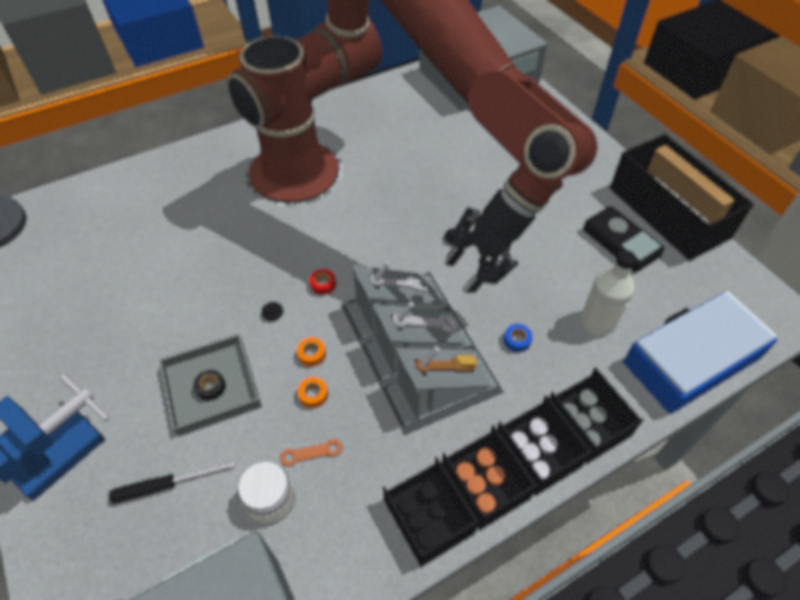

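```bash
python3 -c "
from station import ctrl
print(ctrl.get_obs()['t']); print(ctrl.finish_job())"
```

```text
27.5
the job is handed in; nothing more can be done
None
```

I slid the black roll off the middle stand's peg and laid it flat near the middle of the tray. Then I hung the ring spanner on that peg by its small eye, flat on the slope with the big head pointing down, and handed the job in at 27.5 s.

**Last checks:**
- **Spanner:** In the final wrist picture, outlines drawn for a spanner lying flat on the face (top 10 mm above it) match both the eye and the ring head. Outlines drawn 10 mm higher clearly miss the head.
- **Roll:** The final scene picture shows it flat in the tray.
- **Rest of the bench:** The other things look to be where they were at the start.
- **Robot:** The gripper is open and about 0.12 m off the face, with contact force near zero.

**What disagreed:**
- The wrist camera's calibration shifted by about 2 mm between wrist orientations, so I centred the eye on the peg by their positions within each picture.
- My rack fit put the face about 2 mm lower than the text says.
- The grip on the 18 mm handle read 15 mm, but the spanner held firmly.
- My two-view height for the spanner came out unusable, below the bench at the eye. I relied on its apparent length (125 against 126 mm) and on contact with the bench instead.
- The tool pressed with about 12 N when the spanner reached the face, well under the limits.

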